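# Hang the check weight in the snap hook of a spring balance

## Robot

A 6-joint arm with a two-finger parallel gripper is mounted at the origin on a cart in front of the work surface, level with it; the furniture and walls round the work are solid. World frame = base frame: x ahead of the robot, y to its left, z up, the work surface at z = 0. Lengths are in mm, angles in rad, forces in N, time in s.
With the tool pointing down it reaches from about 275 to 1000 mm from the base axis. Payload 8.4 kg.
Tool frame: the origin (TCP) lies on the centre line of the jaws, within the pads' length; the fingertips stand 25 mm ahead of it and the grasp point (between the pads) lies 6 mm ahead of it; z points along the fingers, y is the line along which they close (so a half turn about z gives the same grasp; the last joint's range is limited). The gripper opens to 85 mm and grips with 20 to 120 N. Pads are 22 mm wide; open, the fingers measure 114 mm over their backs; the gripper's body (76 mm by 85 mm) begins 54 mm behind the grasp point. The pads swing forward as they close: fully open they stand 13 mm farther back than shut.
Start: joints at [1.307, 0.353, 1.633, -0, 1.155, -0.002], TCP at [161.761, 603.706, 226.581] pointing down, gripper open.
Joint ranges: [-2.63, 2.63], [-0.92, 2.1], [0.06, 2.66], [-1.3, 4.44], [0, 2.69], [-3.02, 3.02]. Speed limits (rad/s): [2.22, 2.22, 2.79, 3.14, 3.14, 3.14].

## Interface

Orientations are given as [roll, pitch, yaw] about the fixed x, y, z axes, in that order (R = Rz(yaw) Ry(pitch) Rx(roll)).
In Python, from rig import r gives the robot as it stands.
- The arm moves only by the shell command python3 -m jog 'ROWS' [FORCE]. ROWS is JSON, a list of rows, each a list of 3 entries, a list of its own where there are three numbers: the turn, a rotation vector about the tool's x, y, z in rad, then the shift along the tool's x, y, z in m, then the opening, from -1 (shut) to 1 (fully open). In form: [[[rx, ry, rz], [x, y, z], gripper], ...]. A call has 1 to 12 rows; each row shifts and turns the commanded pose from where the row before left it, along the tool's axes as they then stand; what a row does not reach is not made up. A row lasts 1/10 s, in which the tool goes at most 50 mm and 8.59 degrees, less where a joint would pass 70% of its speed; a pose out of reach is approached as far as the arm can. A call with a gripper value outside its range is refused whole. The fingers move at their own pace and stop on an object; FORCE is the grip in N (left out, the last holds). Time passes only in rows, so rows that do not move let the fingers close. It gives the time, the measured TCP pose, the force, the opening and the grip force at its end, in the units of the state.
- r.sense(): the state, without advancing time (a new reading comes with each control period).
- r.grab_frame(name): name is "side" or "top" or "wrist"; returns the picture (400x640x3 uint8, red, green, blue); there is no depth.
- r.camera_params(name): a dict with "fx", "fy", "cx", "cy" (pixels), "rvec" (rotation vector, rad) and "tvec" (3), from world to camera coordinates, as OpenCV has them; the wrist camera has in their place "hand_eye" (4x4, takes a point from camera to tool coordinates, whose origin is the TCP and whose axes are the flange's). Camera axes: x right, y down, z forward; pixel columns grow to the right and rows downward; lengths in mm; the calibration is good to about 2 mm. The wrist camera is an equidistant fisheye: a pixel r from the principal point sees the ray r / f radians off the axis. A picture is of the moment at which its call begins: read the wrist's pose just before it. camera_params takes no time and is no camera call.
- r.sign_off(): hands the job in; it is judged then, once.
The state is a dict: "clock": time; "qpos": joint angles; "qvel": joint speeds; "joint_efforts": joint torques, N m; "eef_pos": TCP position; "tcp_rot": TCP orientation; "contact_force": force on the tool from outside, world axes, zero at the start; "wrist_torque": the same for the moment, N m; "opening": opening from 0.0 (shut) to 1.0 (fully open); "grasp_force": force on a finger pad.
Only numpy, scipy, OpenCV 4.12 (cv2) and the standard library are available. Lean on these libraries where they do the work, as an engineer would, in place of code of your own. Each camera call takes 0.05 s, during which the arm holds its last target. There are 200 camera calls.

## Task

Check the spring balance on the lab stand: pick up the larger of the two steel check weights, press its eye inward past the sprung gate of the snap hook until the eye is inside and the gate has snapped shut behind it, and let the weight down gently until the balance carries all of it. Then let go and leave it hanging upright and still, with the gate shut; never pull or jerk the pointer beyond two thirds of the scale, and leave the small weight and the white-capped jar behind them where they stand.

Things in the scene. Friction and masses are not known exactly. Their poses are not given: they have to be found in the camera images.
- weight_large: Larger check weight, 0.50 kg: plain steel cylinder, 44 mm diameter, 42 mm high, with a fixed oblong eye on a short neck. Origin: centre of the underside, z up. The eye stands in the weight's y-z plane . Stands on the worktop, left or right of the small one. Grip the cylinder at its +y and -y sides: the fingers then pass outside the eye. Same after a half turn about z.
- weight_large_eye_top (a point): Middle of the wire at the top of the large weight's eye, on the weight's axis, 96 mm above its underside; axes as the weight's. The eye is 5 mm round wire, inside 22 mm wide (y) and 36.5 mm high, outside 32 mm wide.
- weight_small: Smaller check weight, 0.20 kg, same form: cylinder 32 mm diameter, 32 mm high, 76 mm high with its eye. Origin: centre of the underside. Must stay where it stands (within 20 mm).
- septa_jar: White-capped round jar, 48 mm diameter, 60 mm high, behind the weights. Origin: centre of the underside. Must stay where it stands (within 20 mm).
- stand: Lab stand, fixed. Origin: on the worktop straight below the hook's axis; x from the hook's open side (towards the robot) to the upright, z up. Base 15 mm high, x = -55 to 160 mm, 120 mm wide. Upright 12 mm thick at x = 115 mm. Its clamp, set at any height, holds the balance: the inside bottom of the hook is 150 to 210 mm above the worktop, and must be found by touch (or sight).
- under_hook (a point): The stand's point 120 mm above the worktop below the hook's axis (axes as the stand's). A weight under the hook can be raised from here until its eye is felt to meet the hook from below (firm; the hook cannot rise). The balance's barrel (35 mm diameter) starts 90 mm above the hook's bend, so a gripper pointing down has no room: lean it 40 to 48 degrees, wrist to the open side.
- hook_axis (a point): The stand's point on the hook's axis at mid height, 180 mm up. Hook, in its own frame (origin inside bottom of the bend, x from the open side to the back, z up): 8 mm bar, outside bottom z = -8 mm; back bar's inner face x = 10; nose at x = -18 to -10, tip at z = 15. Mouth: z = 15 to 43, shut by the gate. The nose goes through the eye: bring the wire in at z about 22, then down behind the nose.
- hook (a joint): Swivel of the hook on the draw rod about the vertical, rad, -0.45 to 0.45 (0: the hook's x along the stand's x). Stiff (0.04 N m): stays where it is.
- gate (a joint): Sprung gate, rad: 0 shut, 0.36 at its firm inner stop. Straight 5 mm bar hung from a pin at x = -11, z = 46 mm (hook frame) down to x = -7, z = 9 mm behind the nose; its foot swings to +x. Pressed at z = 22 mm: 4 N to start, 6 N fully in. At the stop the wire's middle is at x = -4 mm; it can go down from x = -7 to -4. Below z = 6 the gate snaps shut over it. Friction 0.35.
- draw_rod (a joint): Downward travel of the balance's draw rod, hook and pointer, m: 0 unloaded, 0.040 full scale (10 N) and end stop; spring 250 N/m. The large weight gives about 0.019, the small one 0.007. Must never pass 0.027 (two thirds of the scale); a weight dropped on the hook swings past that.
Things that resemble listed ones, but are neither listed nor needed, are in the scene too. What is shaped like the weight_large but red is not meant.

How it is judged (in metres and radians):
On the way:
1. the gate is pressed inward with the large weight's eye at the hook's mouth (value of joint gate above 0.2 rad and horizontal distance between weight_large_eye_top and stand below 0.025 m and height (world z) of weight_large above 0.03 m), for 0.05 s.
At the end, for the whole second after the job is handed in: The large weight hangs by its eye in the hook: eye's top wire within 9 mm of the hook's vertical axis; gate under 0.06 rad; draw rod at 16 to 23 mm; weight upright within 0.17 rad, slower than 0.06 m/s; small weight and jar within 20 mm of their starts (value of joint gate below 0.06 rad and value of joint draw_rod between 0.016 and 0.023 m and horizontal distance between weight_large_eye_top and stand below 0.009 m and angle between weight_large's own z axis and vertical below 0.17 rad and linear speed of weight_large below 0.06 m/s and distance of each of weight_small, septa_jar from where it was at the start of the episode below 0.02 m); the robot touches nothing.
It fails at once if the balance is pulled beyond two thirds of its scale (27 mm) (value of joint draw_rod above 0.027 m).
It fails at once if the small weight is moved by more than 20 mm (distance of weight_small from where it was at the start of the episode above 0.02 m).
It fails at once if the jar is moved by more than 20 mm (distance of septa_jar from where it was at the start of the episode above 0.02 m).
It also fails if it takes over 70 s, if anything falls off the work surface, if the arm or the gripper's body presses on something with over 40 N, if the wrist force passes 120 N, or if a joint passes its speed limit or range.

## Working session

There is one attempt and no reset: what is moved stays moved. The work goes in short steps, Python scripts to look and compute and a shell command to move; the robot and the scene stay as the last step left them, time stands still between calls to the robot, and variables do not carry over. Pictures are saved under pics/ and viewed, at most 10 in all, crops included, and the job is handed in when it is done.

```bash
mkdir -p pics; ls; python3 - <<'E'
from rig import r
import cv2,numpy as np
for n in("side","top","wrist"):
    s=r.sense() 
    im=r.grab_frame(n); cv2.imwrite(f"pics/{n}0.png",im[:,:,::-1]); 
    p=r.camera_params(n); print(n,{k:np.round(np.array(v,float),4).tolist() for k,v in p.items()})
    if n!="wrist":
        R=cv2.Rodrigues(np.array(p["rvec"],float))[0]; print("cam at",-R.T@np.array(p["tvec"]).ravel(), "fwd",R[2])
print(r.sense())
a=cv2.imread("pics/side0.png");b=cv2.imread("pics/top0.png")
cv2.imwrite("pics/both0.png",cv2.resize(np.vstack([a,b]),(480,600)))
E
```

```text
pics
side {'fx': 476.5305, 'fy': 476.5305, 'cx': 313.5211, 'cy': 204.9572, 'rvec': [0.3204, -2.6881, 1.381], 'tvec': [675.9531, 177.3762, 972.9937]}
cam at [501.01720835 826.42478333 707.88097931] fwd [ 0.18615954 -0.79097708 -0.58283779]
top {'fx': 448.064, 'fy': 448.064, 'cx': 328.9395, 'cy': 199.2482, 'rvec': [2.1691, -2.1573, 0.1727], 'tvec': [46.1579, 659.3488, 913.7188]}
cam at [530.59181103  73.15849859 992.40795906] fwd [ 0.13419484 -0.02446123 -0.99065301]
wrist {'fx': 309.7069, 'fy': 309.7069, 'cx': 320.6753, 'cy': 202.7346, 'hand_eye': [[0.0004, -0.9515, -0.3078, 79.3644], [1.0, 0.0007, -0.0008, -0.5353], [0.001, -0.3078, 0.9515, -147.9984], [0.0, 0.0, 0.0, 1.0]]}
{'clock': 0.15, 'qpos': array([ 1.30661309e+00,  3.53521217e-01,  1.63395571e+00,  1.66414377e-05,
        1.15522465e+00, -2.38483327e-03]), 'qvel': array([-0.00012875, -0.00389122, -0.00300101,  0.00213446,  0.00043142,
        0.00117626]), 'joint_efforts': array([-5.82933208e-04, -6.05643082e+01, -3.42338204e+01, -3.16731814e-05,
        6.00220883e-03,  3.81903840e-05]), 'eef_pos': array([161.64901577, 603.34524794, 226.01731288]), 'tcp_rot': array([-3.14048376e+00, -1.78621194e-05,  2.87978752e+00]), 'contact_force': array([0.22787889, 0.03332601, 1.10962644]), 'wrist_torque': array([0.02167905, 0.02325745, 0.03932058]), 'grasp_force': 0.0, 'opening': 1.0000257321292378}
```

View pics/side0.png

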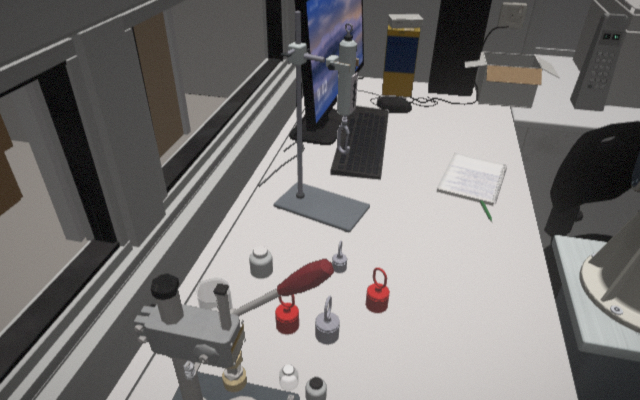

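View pics/top0.png

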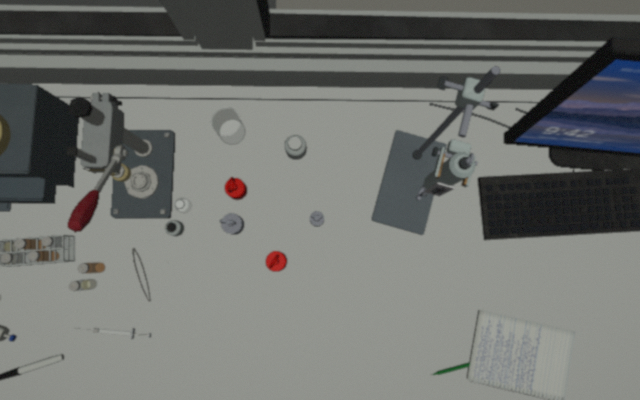

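The side view has a plain steel weight at (327,325) and a smaller steel one at (340,262). Red look-alikes are at (377,294) and (287,316), the jar is at (261,262), and the hook is at about (344,140).
In the top view the large weight is at (232,223), the small one at (317,218), the reds at (235,188) and (277,261), and the jar at (295,147). The stand is at about (410,180).
The one meant is the larger grey cylinder at side (327,325), because it is steel and not red. The next crop should confirm that.

```bash
python3 - <<'E'
import cv2,numpy as np
a=cv2.imread("pics/side0.png");b=cv2.imread("pics/top0.png")
f=lambda im,x,y,w,h,W,H:cv2.resize(im[y:y+h,x:x+w],(W,H),interpolation=cv2.INTER_CUBIC)
A=f(a,240,230,133,120,399,360) # x3
# 5x crops
T=np.hstack([f(a,300,235,80,60,400,300),f(a,300,288,80,60,400,300)])
B=np.hstack([f(b,190,195,80,60,400,300),f(b,285,195,80,60,400,300)])
cv2.imwrite("pics/crop1.png",np.vstack([T,B]))
C=np.hstack([f(a,310,20,80,150,320,600),f(b,370,60,120,180,400,600)])
cv2.imwrite("pics/crop2.png",C)
E
```

```text
(no output)
```

View pics/crop1.png

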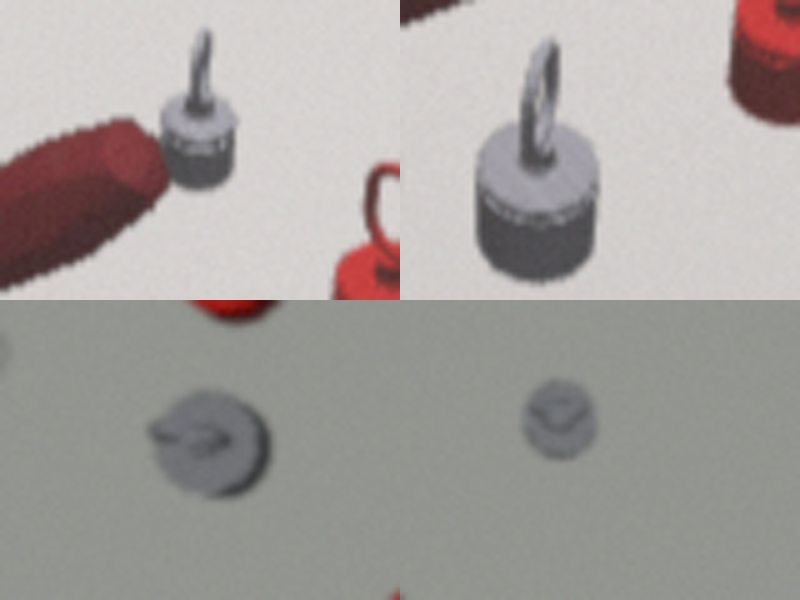

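View pics/crop2.png

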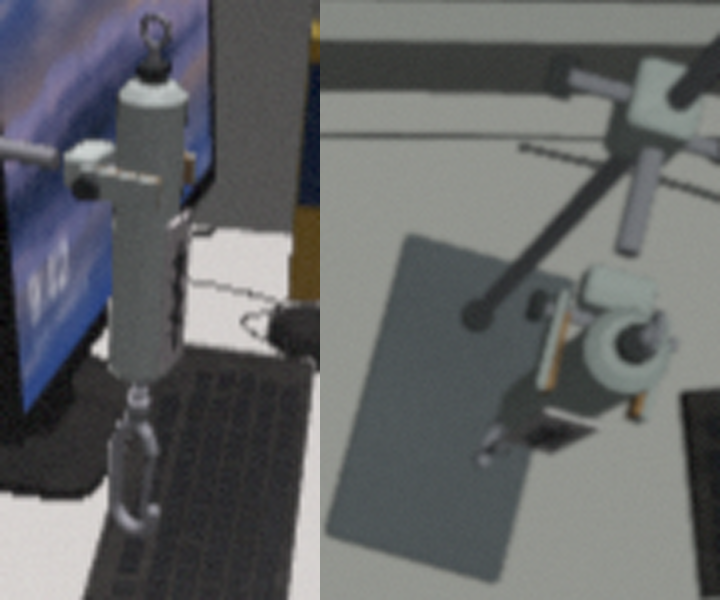

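Crop 1 shows the plain steel large weight. Its top face centre is at side (327.4,322.4) and top (231,223.6), and its eye top is at side (329.4,296) and top (220.6,221.4). It is clearly larger than the small one, so the choice is confirmed.
Crop 2 shows the hook's bend at side (343.7,152) and top (419.5,198), the upright's foot at top (416.5,155.4), and the base corners.

```bash
cat > h.py <<'E'
from rig import r
import cv2,numpy as np
from scipy.spatial.transform import Rotation as Ro
def cam(n):
    p=r.camera_params(n);R=cv2.Rodrigues(np.array(p["rvec"],float))[0];return p,R,-R.T@np.array(p["tvec"],float).ravel()
def ray(n,u,v):
    p,R,c=cam(n);d=R.T@np.array([(u-p["cx"])/p["fx"],(v-p["cy"])/p["fy"],1]);return c,d/np.linalg.norm(d)
def pl(n,u,v,z):
    c,d=ray(n,u,v);return c+d*(z-c[2])/d[2]
def tri(a,b):
    c1,d1=ray("side",*a);c2,d2=ray("top",*b)
    t=np.linalg.lstsq(np.c_[d1,-d2],c2-c1,rcond=None)[0];p,q=c1+t[0]*d1,c2+t[1]*d2
    return (p+q)/2,np.linalg.norm(p-q)
def proj(n,P):
    p,R,c=cam(n);q=R@(np.asarray(P)-c);return np.array([p["fx"]*q[0]/q[2]+p["cx"],p["fy"]*q[1]/q[2]+p["cy"]])
E
python3 - <<'E'
from h import *
np.set_printoptions(precision=1,suppress=True)
print("L top",pl("side",327.4,322.4,42),pl("top",231,223.6,42))
print("L eye",tri((329.4,296.5),(221,221.4)), pl("side",329.4,296.5,97))
print("S",pl("side",340,257,32),pl("top",317,218.5,32))
print("jar",pl("side",261,253,60),pl("top",295,144,60))
print("hook bend",tri((343.7,152),(419.5,198)))
print("upright",pl("top",416.5,155.4,15),pl("side",300,196,15))
c=[pl("top",370+(x-320)/3.333,60+y/3.333,15)for x,y in[(410,235),(580,278),(498,582),(327,532)]]
for q in c:print("corner",q)
for u,v in[(275,205),(310,184),(369,206),(334,227)]:print("side corner",pl("side",u,v,15))
# blob measurement of eye in side image for direction
a=cv2.imread("pics/side0.png")
print("red",pl("side",377,294,42),pl("side",287,318,42),"handle",tri((330,268),(76,225)))
E
```

```text
L top [606.  266.6  42. ] [605.9 256.6  42. ]
L eye (array([604.8, 264. , 105.7]), np.float64(0.5913906993171816)) [606.  255.9  97. ]
S [618.7  79.3  32. ] [618.7  75.   32. ]
jar [773.  136.7  60. ] [775.2 123.   60. ]
hook bend (array([ 648.9, -114.7,  174.3]), np.float64(7.792718539481738))
upright [ 763.6 -147.    15. ] [ 765.1 -143.9   15. ]
corner [ 820.7 -104.1   15. ]
corner [ 792.  -219.1   15. ]
corner [ 586.3 -158.2   15. ]
corner [618.6 -45.9  15. ]
side corner [815.5 -90.7  15. ]
side corner [ 753.6 -204.6   15. ]
side corner [ 587.2 -142.6   15. ]
side corner [655.1 -39.1  15. ]
red [528.7 176.7  42. ] [678.8 273.9  42. ] handle (array([577.5, 427.1, 327.4]), np.float64(4.976055442419661))
```

```bash
cat >> h.py <<'E'
from scipy.linalg import logm,expm
np.set_printoptions(precision=4,suppress=True)
def Rt(psi,L):
    p,l=np.radians([psi,L]);s,c=np.sin(l),np.cos(l);C,S=np.cos(p),np.sin(p)
    z=np.array([s*C,s*S,-c]);x=np.array([c*C,c*S,s]);return np.c_[x,np.cross(z,x),z]
def pose(R,p): T=np.eye(4);T[:3,:3]=R;T[:3,3]=p;return T
def now():
    s=r.sense();return pose(Ro.from_euler("xyz",s["tcp_rot"]).as_matrix(),s["eef_pos"])
def plan(T1,n=None,T0=None):
    "n equal rows (screw motion) from here to T1"
    T0=now() if T0 is None else T0;D=np.linalg.inv(T0)@T1
    a=np.linalg.norm(Ro.from_matrix(D[:3,:3]).as_rotvec());d=np.linalg.norm(D[:3,3])
    n=n or int(max(np.ceil(a/.14),np.ceil(d/45),1));E=expm(np.real(logm(D))/n)
    print(n,"rows: rot",Ro.from_matrix(E[:3,:3]).as_rotvec().round(4).tolist(),"shift",(E[:3,3]/1000).round(5).tolist())
    print("mid",(T0@np.linalg.matrix_power(E,n//2))[:3,3].round(0))
def wpt(u,v,T=None,z=None):
    "wrist ray: camera point, direction (world)"
    p=r.camera_params("wrist");T=now() if T is None else T;H=T@np.array(p["hand_eye"],float)
    a,b=(u-p["cx"])/p["fx"],(v-p["cy"])/p["fy"];t=np.hypot(a,b)
    d=H[:3,:3]@np.array([np.sin(t)*a/t,np.sin(t)*b/t,np.cos(t)]) if t>0 else H[:3,2]
    c=H[:3,3];return (c,d) if z is None else c+d*(z-c[2])/d[2]
def wproj(P,T=None):
    p=r.camera_params("wrist");T=now() if T is None else T;H=T@np.array(p["hand_eye"],float)
    q=np.linalg.inv(H)@np.r_[P,1];t=np.arctan2(np.hypot(q[0],q[1]),q[2]);k=p["fx"]*t/np.hypot(q[0],q[1]);return np.array([p["cx"]+k*q[0],p["cy"]+k*q[1]])
E
python3 -c "
from h import *
plan(pose(Rt(5,48),[480,255,140]),14)"
```

```text
14 rows: rot [-0.0818, 0.0145, 0.1837] shift [-0.0379, 0.02632, -0.00158]
mid [455. 538. 239.]
```

```bash
python3 -c "
from h import *
T=now();A=pose(T[:3,:3],[450,255,230]);plan(A,11)
plan(pose(Rt(5,48),[470,255,140]),20,A)"
```

```text
11 rows: rot [0.0, 0.0, 0.0] shift [-0.03352, -0.0238, -0.00034]
mid [293. 445. 228.]
20 rows: rot [-0.0573, 0.0102, 0.1286] shift [-0.00167, -0.00101, 0.00429]
mid [459. 247. 185.]
```

```bash
python3 -m jog '[[[0,0,0],[-0.0335,-0.0238,0],1],[[0,0,0],[-0.0335,-0.0238,0],1],[[0,0,0],[-0.0335,-0.0238,0],1],[[0,0,0],[-0.0335,-0.0238,0],1],[[0,0,0],[-0.0335,-0.0238,0],1],[[0,0,0],[-0.0335,-0.0238,0],1],[[0,0,0],[-0.0335,-0.0238,0],1],[[0,0,0],[-0.0335,-0.0238,0],1],[[0,0,0],[-0.0335,-0.0238,0],1],[[0,0,0],[-0.0335,-0.0238,0],1],[[0,0,0],[-0.0335,-0.0238,0],1]]'
python3 -m jog '[[[-0.0573,0.01,0.1286],[-0.0017,-0.001,0.0043],1],[[-0.0573,0.01,0.1286],[-0.0017,-0.001,0.0043],1],[[-0.0573,0.01,0.1286],[-0.0017,-0.001,0.0043],1],[[-0.0573,0.01,0.1286],[-0.0017,-0.001,0.0043],1],[[-0.0573,0.01,0.1286],[-0.0017,-0.001,0.0043],1],[[-0.0573,0.01,0.1286],[-0.0017,-0.001,0.0043],1],[[-0.0573,0.01,0.1286],[-0.0017,-0.001,0.0043],1],[[-0.0573,0.01,0.1286],[-0.0017,-0.001,0.0043],1],[[-0.0573,0.01,0.1286],[-0.0017,-0.001,0.0043],1],[[-0.0573,0.01,0.1286],[-0.0017,-0.001,0.0043],1]]'
python3 -m jog '[[[-0.0573,0.01,0.1286],[-0.0017,-0.001,0.0043],1],[[-0.0573,0.01,0.1286],[-0.0017,-0.001,0.0043],1],[[-0.0573,0.01,0.1286],[-0.0017,-0.001,0.0043],1],[[-0.0573,0.01,0.1286],[-0.0017,-0.001,0.0043],1],[[-0.0573,0.01,0.1286],[-0.0017,-0.001,0.0043],1],[[-0.0573,0.01,0.1286],[-0.0017,-0.001,0.0043],1],[[-0.0573,0.01,0.1286],[-0.0017,-0.001,0.0043],1],[[-0.0573,0.01,0.1286],[-0.0017,-0.001,0.0043],1],[[-0.0573,0.01,0.1286],[-0.0017,-0.001,0.0043],1],[[-0.0573,0.01,0.1286],[-0.0017,-0.001,0.0043],1],[[0,0,0],[0,0,0],1],[[0,0,0],[0,0,0],1]]'
python3 -c "
from h import *
T=now();print(T,r.sense()['qpos'],r.sense()['clock']);im=r.grab_frame('wrist')[:,:,::-1];np.save('T1.npy',T);cv2.imwrite('pics/w1.png',im)
print(wproj([606,260,42]),wproj([606,260,96]))"
```

```text
clock: 1.25
eef_pos: [450.7, 253.9, 226.5]
tcp_rot: [3.142, -0.0, 2.88]
contact_force: [0.5, -0.2, 0.2]
opening: 1.0
grasp_force: 0.0
clock: 2.25
eef_pos: [458.9, 246.8, 181.0]
tcp_rot: [2.757, -0.393, 1.631]
contact_force: [0.2, 0.2, 0.3]
opening: 0.998
grasp_force: 0.0
clock: 3.45
eef_pos: [465.4, 275.5, 172.2]
tcp_rot: [2.815, -0.708, 1.064]
contact_force: [-0.1, -0.4, -0.4]
opening: 1.001
grasp_force: 0.0
[[  0.3687   0.7267   0.5796 465.3514]
 [  0.6644  -0.6421   0.3825 275.5441]
 [  0.6501   0.2441  -0.7196 172.2147]
 [  0.       0.       0.       1.    ]] [ 0.4905  0.1077  2.4152  2.7262  0.1602 -1.5862] 3.45
[392.2657 219.231 ] [416.4475 199.6492]
```

View pics/w1.png

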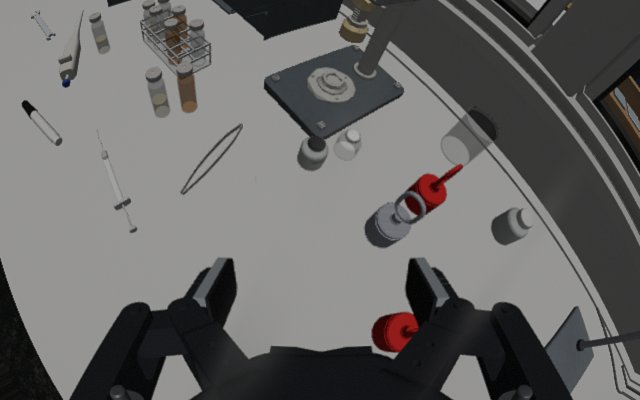

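The wrist view shows the steel weight at (390,222) with its eye at (411,207). The reds are at (428,190) and (396,332), and the jar is at (512,226). The last turn came out short near a wrist singularity, so I'll finish it and look again squarely.

```bash
python3 -c "
from h import *
plan(pose(Rt(0,48),[490,258,120]),10)"
```

```text
10 rows: rot [-0.0432, -0.0008, 0.0759] shift [-0.00305, 0.00192, 0.00487]
mid [480. 267. 147.]
```

```bash
python3 -m jog '[[[-0.0432,-0.0008,0.0759],[-0.003,0.0019,0.0049],1],[[-0.0432,-0.0008,0.0759],[-0.003,0.0019,0.0049],1],[[-0.0432,-0.0008,0.0759],[-0.003,0.0019,0.0049],1],[[-0.0432,-0.0008,0.0759],[-0.003,0.0019,0.0049],1],[[-0.0432,-0.0008,0.0759],[-0.003,0.0019,0.0049],1],[[-0.0432,-0.0008,0.0759],[-0.003,0.0019,0.0049],1],[[-0.0432,-0.0008,0.0759],[-0.003,0.0019,0.0049],1],[[-0.0432,-0.0008,0.0759],[-0.003,0.0019,0.0049],1],[[-0.0432,-0.0008,0.0759],[-0.003,0.0019,0.0049],1],[[-0.0432,-0.0008,0.0759],[-0.003,0.0019,0.0049],1],[[0,0,0],[0,0,0],1],[[0,0,0],[0,0,0],1]]'
python3 -c "
from h import *
T=now();print(T,r.sense()['qpos']);im=r.grab_frame('wrist')[:,:,::-1];np.save('T2.npy',T);cv2.imwrite('pics/w2.png',im)
u,v=wproj([606,260,60]).astype(int);print(u,v);x,y=max(u-80,0),max(v-60,0);print(x,y);cv2.imwrite('pics/w2c.png',cv2.resize(im[y:y+120,x:x+160],(800,600),interpolation=cv2.INTER_CUBIC))"
```

```text
clock: 4.7
eef_pos: [489.1, 265.6, 127.7]
tcp_rot: [3.113, -0.84, 0.118]
contact_force: [0.7, -0.9, 0.6]
opening: 0.996
grasp_force: 0.0
[[  0.6627   0.0962   0.7427 489.0757]
 [  0.0783  -0.9952   0.0591 265.5635]
 [  0.7448   0.019   -0.667  127.6922]
 [  0.       0.       0.       1.    ]] [ 0.8103  0.3252  2.3813  4.2928  0.5759 -2.1392]
336 163
256 103
```

View pics/w2c.png

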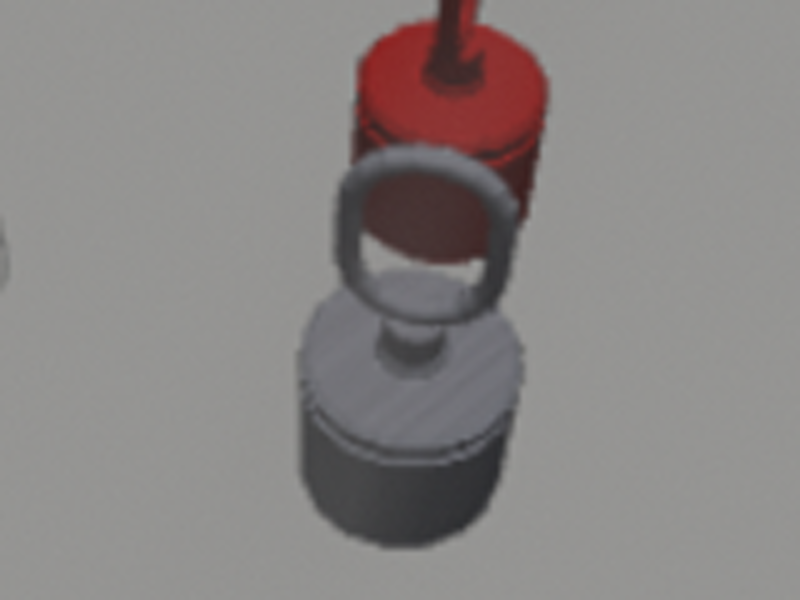

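The crop shows the steel weight's top face centred at about (410,362), which is wrist pixel (338,175.4). The eye's left wire is at (325.4,148) and its right wire at (356.6,152). I'll cast these to points.

```bash
python3 -c "
from h import *
T=np.load('T2.npy')
c=wpt(338,175.4,T,42);print('top centre',c)
l=wpt(256+347/5,103+225/5,T,75);q=wpt(256+503/5,103+243/5,T,75);print(l,q,(l+q)/2,np.linalg.norm(l-q),'y dir deg',np.degrees(np.arctan2(*(l-q)[1::-1])))
print('eye top',wpt(256+432/5,103+157/5,T,97))
print('bottom front',wpt(256+402/5,103+548/5,T,0))
e=[wpt(256+x/5,103+y/5,T,42) for x,y in[(298,365),(522,365),(415,268),(400,455)]];print(e)
"
```

```text
top centre [605.1698 257.8742  42.    ]
[610.1794 271.6022  75.    ] [609.4124 243.7446  75.    ] [609.7959 257.6734  75.    ] 27.868176245616123 y dir deg 88.42281202369121
eye top [607.9586 257.9951  97.    ]
bottom front [587.334  255.4909   0.    ]
[array([602.0424, 279.2569,  42.    ]), array([607.0201, 236.1466,  42.    ]), array([628.5569, 258.3796,  42.    ]), array([583.8494, 258.3145,  42.    ])]
```

```bash
python3 -c "
from h import *
G=pose(Rt(-2,48),[597.5,258.3,26]);P=G.copy();P[:3,3]-=100*G[:3,2];print(P[:3,3])
plan(P,4);plan(G,4,P)"
```

```text
[523.2308 260.8935  92.9131]
4 rows: rot [-0.0211, -0.001, 0.0253] shift [-0.00082, 0.00135, 0.01215]
mid [506. 263. 110.]
4 rows: rot [-0.0, 0.0, 0.0] shift [0.0, -0.0, 0.025]
mid [560. 260.  59.]
```

```bash
python3 -m jog '[[[-0.0211,-0.001,0.0253],[-0.0008,0.0014,0.0122],0.4],[[-0.0211,-0.001,0.0253],[-0.0008,0.0014,0.0122],0.4],[[-0.0211,-0.001,0.0253],[-0.0008,0.0014,0.0122],0.4],[[-0.0211,-0.001,0.0253],[-0.0008,0.0014,0.0122],0.4],[[0,0,0],[0,0,0],0.4],[[0,0,0],[0,0,0],0.4]]'
python3 -c "
from h import *
print(now(),r.sense()['qpos'],r.sense()['opening']);G=pose(Rt(-2,48),[597.5,258.3,26]);plan(G,8)
im=r.grab_frame('wrist')[:,:,::-1];np.save('T3.npy',now());cv2.imwrite('pics/w3.png',im)"
```

```text
clock: 5.35
eef_pos: [523.2, 259.9, 92.4]
tcp_rot: [3.141, -0.837, -0.037]
contact_force: [-0.2, 0.9, 0.2]
opening: 0.698
grasp_force: 0.0
[[  0.6696  -0.0376   0.7418 523.1812]
 [ -0.025   -0.9993  -0.0281 259.9028]
 [  0.7423   0.0003  -0.67    92.4272]
 [  0.       0.       0.       1.    ]] [ 0.7893  0.4506  2.3069  4.3377  0.6274 -2.0603] 0.6977006362662771
8 rows: rot [0.0003, 0.0002, -0.0002] shift [5e-05, -0.00014, 0.01246]
mid [560. 259.  59.]
```

View pics/w3.png

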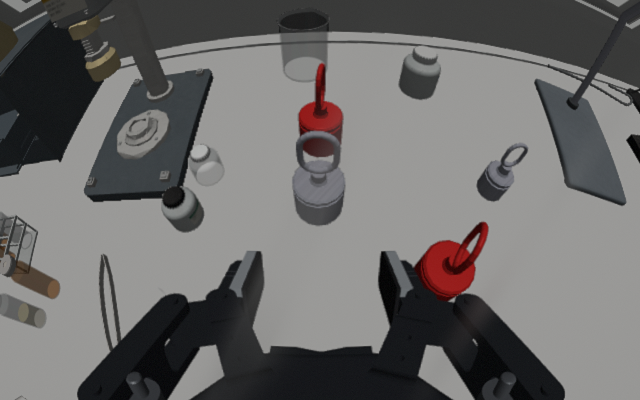

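The view is square on: the weight is at (319,190) between the pads, with a red weight close to the right finger at (447,268). I'll check how far the red one is from the hand's path.

```bash
python3 -c "
from h import *
T=np.load('T3.npy')
for uv in[(447,262),(419,262),(474,268)]:print('red top face',wpt(*uv,T,42))
print('red eye',wpt(480,228,T,92))
print('L top',wpt(319,183,T,42),'eye',wpt(318,137,T,96),wpt(319,222,T,0))
l=wpt(300,152,T,75);q=wpt(337,152,T,75);print('eye sides',l,q)
print('knuckle',wpt(505,385,T,130),wpt(505,385,T,110))"
python3 -m jog '[[[0,0,0],[0,0,0.0125],0.4],[[0,0,0],[0,0,0.0125],0.4],[[0,0,0],[0,0,0.0125],0.4],[[0,0,0],[0,0,0.0125],0.4],[[0,0,0],[0,0,0],0.4]]'
```

```text
red top face [531.7191 164.6127  42.    ]
red top face [533.6167 187.0106  42.    ]
red top face [524.7069 142.6088  42.    ]
red eye [535.639  160.1652  92.    ]
L top [604.7214 257.6181  42.    ] eye [605.7863 258.08    96.    ] [590.5237 258.2511   0.    ]
eye sides [610.5481 271.2204  75.    ] [609.5445 244.1814  75.    ]
knuckle [446.1866 186.5887 130.    ] [442.9588 174.1105 110.    ]
clock: 5.9
eef_pos: [560.6, 258.5, 58.7]
tcp_rot: [3.141, -0.837, -0.038]
contact_force: [-0.3, 0.7, 0.1]
opening: 0.699
grasp_force: 0.0
```

```bash
python3 -m jog '[[[0,0,0],[0,0,0.0125],0.4],[[0,0,0],[0,0,0.0125],0.4],[[0,0,0],[0,0,0.0125],0.4],[[0,0,0],[0,0,0.0105],0.4],[[0,0,0],[0,0,0],0.4],[[0,0,0],[0,0,0],0.4]]'; python3 -c "
from h import *
print(r.sense()['qpos'],r.sense()['clock']);im=r.grab_frame('wrist')[:,:,::-1];np.save('T4.npy',now());cv2.imwrite('pics/w4.png',im)
plan(pose(Rt(-2,48),[597,258.2,26]),1)"
```

```text
clock: 6.5
eef_pos: [595.8, 257.0, 26.5]
tcp_rot: [3.141, -0.836, -0.039]
contact_force: [-0.5, 0.2, -0.5]
opening: 0.699
grasp_force: 0.0
[ 0.665   0.6426  2.1984  4.0939  0.6306 -1.9022] 6.5
1 rows: rot [0.0028, 0.0013, -0.0024] shift [0.00031, -0.00113, 0.00141]
mid [596. 257.  27.]
```

View pics/w4.png

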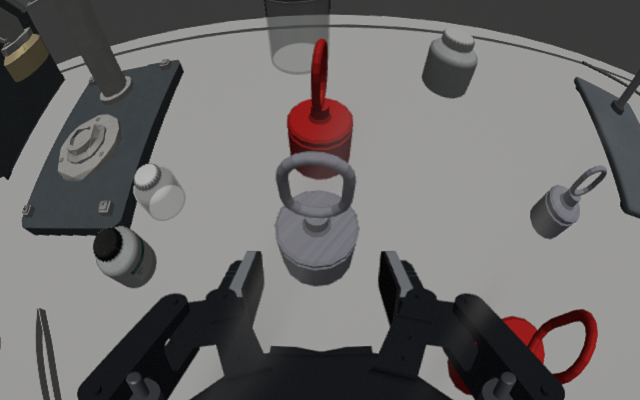

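The hand is centred on the weight at (317,230), but the pad tips at v≈252 look low against it. I'll check their depth by projection.

```bash
python3 -c "
from h import *
T=np.load('T4.npy')
for t in [(0,30,25),(0,30,12),(0,30,6),(0,30,0),(11,30,15),(-11,30,15)]:print(t,wproj((T@np.r_[t,1])[:3],T))
for z in(42,21,0):
  for dy in(22,0,-22):print(z,dy,wproj([606.5,258+dy,z],T))
print('L top',wpt(316.5,231.5,T,42),'eye',wpt(316,158,T,96),'front',wpt(317,283,T,0))
"
```

```text
(0, 30, 25) [368.3394 237.9675]
(0, 30, 12) [371.4971 247.1649]
(0, 30, 6) [373.0864 251.8203]
(0, 30, 0) [374.7681 256.7653]
(11, 30, 15) [371.9017 227.7141]
(-11, 30, 15) [369.5255 261.2972]
42 22 [274.243  228.4405]
42 0 [317.1544 227.1676]
42 -22 [359.982  225.5866]
21 22 [279.105  244.1032]
21 0 [317.4847 243.0116]
21 -22 [355.7981 241.5122]
0 22 [283.0886 256.6986]
0 0 [317.7552 255.7345]
0 -22 [352.368  254.3327]
L top [604.0799 258.4114  42.    ] eye [608.391 257.898  96.   ] front [588.6022 259.0824   0.    ]
```

```bash
python3 -c "
from h import *
I=np.eye(4)
for uv in[(379,252),(393,252),(262,252),(248,252),(400,298),(238,296)]:
  c,d=wpt(*uv,I); 
  for y in(24,30,34): t=(y*np.sign(uv[0]-320)-c[1])/d[1]; print(uv,y,(c+t*d).round(1))
s=r.sense();print(s['opening'])
"
```

```text
(379, 252) 24 [ 22.3  24.  -38. ]
(379, 252) 30 [  8.  30. -10.]
(379, 252) 34 [-1.6 34.   8.7]
(393, 252) 24 [ 33.4  24.  -59.9]
(393, 252) 30 [ 21.9  30.  -37.4]
(393, 252) 34 [ 14.2  34.  -22.4]
(262, 252) 24 [ 20.3 -24.  -34.2]
(262, 252) 30 [  5.9 -30.   -6. ]
(262, 252) 34 [ -3.7 -34.   12.7]
(248, 252) 24 [ 31.8 -24.  -56.9]
(248, 252) 30 [ 20.2 -30.  -34.4]
(248, 252) 34 [ 12.5 -34.  -19.3]
(400, 298) 24 [ 25.1  24.  -74.3]
(400, 298) 30 [ 11.6  30.  -55.5]
(400, 298) 34 [  2.5  34.  -42.9]
(238, 296) 24 [ 25.8 -24.  -74.3]
(238, 296) 30 [ 12.8 -30.  -56.1]
(238, 296) 34 [  4.1 -34.  -44. ]
0.6996354959064065
```

```bash
python3 -c "
import cv2
im=cv2.imread('pics/w4.png');im=im[200:320,215:425];im=cv2.convertScaleAbs(im,alpha=2.2,beta=20)
cv2.imwrite('pics/w4c.png',cv2.resize(im,(798,456),interpolation=cv2.INTER_CUBIC))"
```

```text
(no output)
```

View pics/w4c.png

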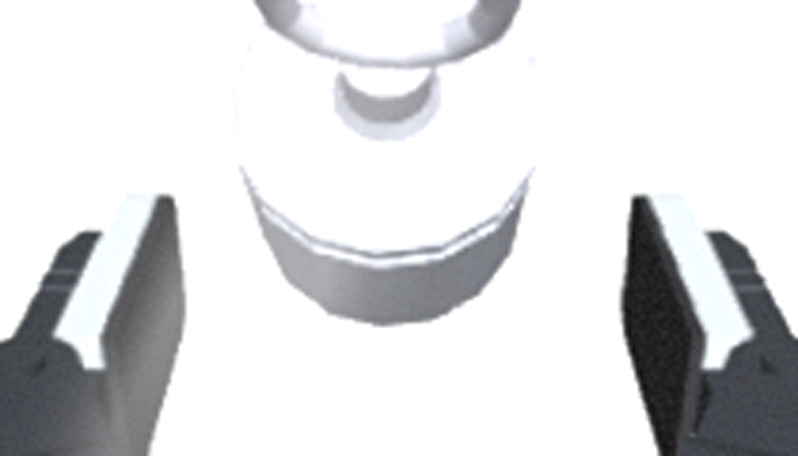

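The crop shows the pads clearly. The left tip edge runs from (260.5,251.8) to (263.7,279), and the near top corner is at (242,290). I'll solve their place in the tool frame.

```bash
python3 -c "
from h import *
I=np.eye(4)
for x in(11,4,0):
 for uv,xx in[((260.5,251.8),x),((263.7,279),x-22),((242,290),x),((381.5,251.8),x),((379,279),x-22)]:
  c,d=wpt(*uv,I);t=(xx-c[0])/d[0];print(uv,(c+t*d).round(1))
"
```

```text
(260.5, 251.8) [ 11.  -28.7 -15.8]
(263.7, 279) [-11.  -30.5  -5.5]
(242, 290) [ 11.  -30.2 -49.3]
(381.5, 251.8) [ 11.   30.  -15.7]
(379, 279) [-11.   32.3  -5.5]
(260.5, 251.8) [  4.  -31.7  -2.1]
(263.7, 279) [-18.  -32.9   5.6]
(242, 290) [  4.  -33.4 -39.1]
(381.5, 251.8) [ 4.  33.1 -2. ]
(379, 279) [-18.   34.8   5.7]
(260.5, 251.8) [  0.  -33.4   5.7]
(263.7, 279) [-22.  -34.3  12. ]
(242, 290) [  0.  -35.2 -33.2]
(381.5, 251.8) [ 0.  34.8  5.8]
(379, 279) [-22.   36.3  12. ]
```

The picture puts the pad tips farther back than the stated geometry does, so I'll test by closing gently in small steps.

```bash
python3 -m jog '[[[0,0,0],[0.0003,-0.001,0.001],0.2],[[0,0,0],[0,0,0],0.1],[[0,0,0],[0,0,0],0.05],[[0,0,0],[0,0,0],0.05]]' 20; python3 -m jog '[[[0,0,0],[0,0,0],-0.02],[[0,0,0],[0,0,0],-0.02],[[0,0,0],[0,0,0],-0.02]]' 20
```

```text
clock: 6.95
eef_pos: [596.9, 258.5, 26.5]
tcp_rot: [-3.141, -0.837, -0.039]
contact_force: [-0.5, -0.2, 0.6]
opening: 0.528
grasp_force: 0.0
clock: 7.25
eef_pos: [596.9, 258.3, 26.4]
tcp_rot: [-3.141, -0.837, -0.039]
contact_force: [-0.4, -0.0, 0.1]
opening: 0.494
grasp_force: 0.0
```

```bash
python3 -m jog '[[[0,0,0],[0,0,0],-0.08],[[0,0,0],[0,0,0],-0.08]]' 20; python3 -c "
from h import *
im=r.grab_frame('wrist')[:,:,::-1];np.save('T5.npy',now());cv2.imwrite('pics/w5.png',im)
a=cv2.convertScaleAbs(im[140:320,215:425],alpha=1.6,beta=10)
cv2.imwrite('pics/w5c.png',cv2.resize(a,(700,600),interpolation=cv2.INTER_CUBIC))"
```

```text
clock: 7.45
eef_pos: [596.9, 258.4, 26.4]
tcp_rot: [-3.141, -0.837, -0.039]
contact_force: [0.0, -0.1, -0.1]
opening: 0.46
grasp_force: 0.2
```

View pics/w5c.png

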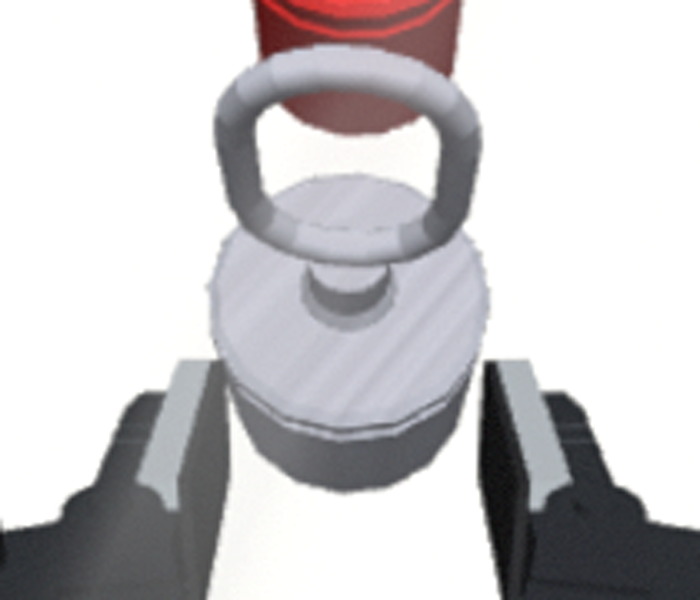

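The pads are level with the cylinder's sides, with inner edges at about (283,248) and (361,248), and are all but touching. One more small step will show whether they hold it.

```bash
python3 -m jog '[[[0,0,0],[0,0,0],-0.13],[[0,0,0],[0,0,0],-0.13]]' 20;  python3 -c "
from h import *
im=r.grab_frame('wrist')[:,:,::-1];cv2.imwrite('pics/w6.png',im)
a=cv2.imread('pics/w5.png').astype(int);print('moved px in weight/eye area',(np.abs(a-im)[140:245,270:365].max(2)>40).sum(), r.sense()['grasp_force'])"
```

```text
clock: 7.7
eef_pos: [597.0, 258.8, 26.5]
tcp_rot: [-3.141, -0.837, -0.038]
contact_force: [-1.0, 2.3, 1.5]
opening: 0.438
grasp_force: 2.1
moved px in weight/eye area 244 2.1309755835682154
```

```bash
cat >> h.py <<'E'
def shift(f1,f2,box=(140,240,275,360)):
    a,b=[cv2.cvtColor(cv2.imread(f),cv2.COLOR_BGR2GRAY)[box[0]:box[1],box[2]:box[3]].astype(np.float32) for f in(f1,f2)]
    return cv2.phaseCorrelate(a,b,cv2.createHanningWindow(a.shape[::-1],cv2.CV_32F))
E
python3 -c "
from h import *
print(shift('pics/w5.png','pics/w6.png'))
g=cv2.imread('pics/w6.png').astype(int);h=cv2.imread('pics/w5.png').astype(int)
for v in(255,262,270):print(v,g[v,255:385:3].sum(1)//3)
"
```

```text
((1.1826745724422594, 0.2501285317855917), 1.0340631781684029)
255 [154 155 154 155 144 110 110 110  59  55  65  86 112 113 119 117 116 118
 123 121 118 118 122 120 115 121 122 122 118 118 120 117 118  62  46  14
  56 107 107 107 154 156 156 155]
262 [ 46  42  47  54 110 109 111  88  55  53 103  66  66  98  83 109 115 114
 114 117 123 120 115 121 121 120 116 112 114  82  96  86  48  96  64   5
  17  86 107 107 106  25  23  21]
270 [ 42  46  50 110 110 110 103  54  53  52  81 149  66  66  67  66  66  66
  83 100  99  87  93 103 110  90  87  54  50  50  49  48 108 157  34   5
   7  21 107 107 108 106  24  24]
```

```bash
python3 -m jog '[[[0,0,0],[0,0,0],-0.2],[[0,0,0],[0,0,0],-0.2],[[0,0,0],[0,0,0],-0.2]]' 20;  python3 -c "
from h import *
im=r.grab_frame('wrist')[:,:,::-1];cv2.imwrite('pics/w7.png',im);print(shift('pics/w6.png','pics/w7.png'))"
```

```text
clock: 8.05
eef_pos: [597.0, 258.9, 26.7]
tcp_rot: [-3.141, -0.837, -0.038]
contact_force: [-2.9, 3.7, 3.0]
opening: 0.403
grasp_force: 16.2
((0.32017487659804544, 0.1491654492683807), 1.0204031855265299)
```

```bash
python3 -m jog '[[[0,0,0],[0,0,0],-0.3],[[0,0,0],[0,0,0],-0.3],[[0,0,0],[0,0,0],-0.3]]' 40;  python3 -c "
from h import *
im=r.grab_frame('wrist')[:,:,::-1];cv2.imwrite('pics/w8.png',im);print(shift('pics/w7.png','pics/w8.png'))
im=cv2.cvtColor(im,cv2.COLOR_BGR2GRAY)
for v in(250,254,258,262,266,270,274,278):print(v,im[v,255:391:4])"
```

```text
clock: 8.4
eef_pos: [596.9, 259.0, 26.8]
tcp_rot: [-3.141, -0.837, -0.038]
contact_force: [-4.4, 4.0, 7.0]
opening: 0.378
grasp_force: 34.5
((0.06714410738810273, 0.04992510295956265), 1.0077964269849988)
250 [156 155 154 154 152 116 110 106  62 117 118 119 116 117 116 121 118 118
 122 113 120 120 118 117 117  15 107 107 117 155 155 156 155 156]
254 [156 154 155 153 152 111 110  90  59 112 116 117 116 118 122 118 116 121
 113 120 120 119 118 118 115  14 103 107 105 156 156 156 155 156]
258 [155 155 107  53  68 109 110  62  53  85 111 111 116 120 118 116 122 115
 118 120 121 115 114 113  79   5  73 106 106  30  23 123 156 155]
262 [155 100  50  56 106 109 110  56  53  65 101  98 113 112 112 121 116 118
 119 118 112 113  73 105  41   4  28 107 106  73  22  23 131 156]
266 [155  47  54  59 111 109 109  55  52  65  66  86  80  69 105 114 109 114
 112 107  84  99  51  49  41   8  22 108 106 106  25  26  42 156]
270 [153  48  56  63 109 109  91  52  52  63  67  65  65  66  89 102  88 102
 107  88  71  50  49  49  50   3  16 106 106 108  25  24  23 157]
274 [ 71  52  57  92 109 108  70  52  52 132  65  65  62  58  56  52  51  50
  49  49  50  48  50  58  99   4  12  71 106 106  60  25  23  93]
278 [ 47  55  56 110 109 109  55  52  51 131 134  62  61  57  54  51  51  51
  49  49  49  49  47 152  94   5   6  36 107 107  96  24  25  27]
```

```bash
python3 -m jog '[[[0,0,0],[0,0,0],-1],[[0,0,0],[0,0,0],-1],[[0,0,0],[0,0,0],-1],[[0,0,0],[0.0037,0,-0.0033],-1],[[0,0,0],[0.0037,0,-0.0033],-1],[[0,0,0],[0.0037,0,-0.0033],-1],[[0,0,0],[0,0,0],-1],[[0,0,0],[0,0,0],-1]]' 80;  python3 -c "
from h import *
im=r.grab_frame('wrist')[:,:,::-1];cv2.imwrite('pics/w9.png',im);print(shift('pics/w8.png','pics/w9.png'))"
```

```text
clock: 9.25
eef_pos: [597.0, 258.2, 41.3]
tcp_rot: [-3.141, -0.837, -0.039]
contact_force: [-0.0, 0.4, -5.9]
opening: 0.342
grasp_force: 66.1
((-0.3386568394938081, 10.175881308453476), 0.42388172573513455)
```

```bash
python3 -c "
from h import *
for f in('w8','w9'):
  im=cv2.cvtColor(cv2.imread(f'pics/{f}.png'),cv2.COLOR_BGR2GRAY); hs=cv2.imread(f'pics/{f}.png').astype(int)
  print(f,'col318 v=140..300:',im[140:300:2,318])
  for v in(165,175,185,230,245,250):print(v,im[v,260:376:2])
"
```

```text
w8 col318 v=140..300: [ 76  65  65  44  43  63  52 103 122 123 121 109  89  67  57  57  58  58
  59  58  78 150 150 150 150 151 135 119 120 118 120 122 121 119 118 122
 121 120 110  83 109 119 116 113  67  66  66  76  93  95 114 117 119 121
 119 117 117 116 118 121 121 120 110 106  80  86  80  52  51  50  49  51
  50  49 117 156 156 155 155 156]
165 [156 155 156 156 156 156 155 157 156 155 156 157 154 111 106 108 105 101
  96  89  90  89  86  82  81  77  73  73  75  78  79  81  84  84  87  93
  97 102 106 111 115 113 113 117 118 117 117 142 155 155 154 155 155 156
 155 156 156 155]
175 [157 156 156 156 156 155 156 156 155 156 154  68  76  66  58  51  48 109
 156 155 154 152 100  49  49  53  54  59  59  59  59  59  60  58  59  59
  60  59  56  52  61 130 108  58  61  68  76  85  89  94 115 155 156 156
 155 155 156 155]
185 [156 156 156 156 156 156 156 156 156 155 156  77  52  53  55  54  56 130
 155 155 153 153 152 151 150 151 150 151 150 150 150 151 150 150 150 150
 150 150 153 152 152 153 154 155  88  48  52  53  57  62  87 157 155 156
 156 156 156 157]
230 [156 155 154 156 155 155 
[... 1787 characters left out ...]
56 157 156 155 155 149 108 112 121 122 120 120 123 124
 123 122 119 119 120 115  92  91  75  68  69  68  65  65  64  62  62  90
  95 107 119 118 119 123 122 117 114 119 122 121 122 122 111 117 157 158
 157 157 157 158]
245 [157 157 156 156 155 155 154 153 153 152 152  99 116 113 117 120 120 119
 118 119 120 119 120 120 117 116 115 115 119 122 121 119 118 117 119 122
 119 115 114 120 123 121 122 120 117 118 120 120 117 111 148 157 157 157
 157 156 157 156]
250 [156 156 156 155 155 154 154 153 152 115 111 111 111 111  75  56 107 119
 120 118 119 118 116 117 115 116 121 122 120 118 117 117 121 123 119 114
 117 121 123 120 122 120 117 119 121  80  20  74 109 108 107 107 138 157
 157 157 157 157]
```

The weight lifted, but profiles show it pitched forward by a few degrees, so the pads hold it only at their tips. I'll set it down, open, and go in deeper while feeling for contact.

```bash
python3 -m jog '[[[0,0,0],[-0.0037,0,0.0033],-1],[[0,0,0],[-0.0037,0,0.0033],-1],[[0,0,0],[-0.003,0,0.0027],-1],[[0,0,0],[0,0,0],-1]]' 80; python3 -m jog '[[[0,0,0],[0,0,0],-0.2],[[0,0,0],[0,0,0],0],[[0,0,0],[0,0,0],0.4],[[0,0,0],[0,0,0],0.4],[[0,0,0],[0,0,0],0.4]]' 40;  python3 -m jog '[[[0,0,0],[0,0,0.005],0.4],[[0,0,0],[0,0,0],0.4]]'; python3 -m jog '[[[0,0,0],[0,0,0.005],0.4],[[0,0,0],[0,0,0],0.4]]'
python3 -c "
from h import *
im=r.grab_frame('wrist')[:,:,::-1];cv2.imwrite('pics/w10.png',im);T=now();np.save('T10.npy',T)
g=cv2.cvtColor(im,cv2.COLOR_BGR2GRAY);print(g[140:330:2,318]);
for v in(250,260,270,280,290):print(v,g[v,240:400:3])"
```

```text
clock: 9.7
eef_pos: [596.9, 258.2, 27.2]
tcp_rot: [3.141, -0.838, -0.038]
contact_force: [-5.3, -0.1, 3.8]
opening: 0.339
grasp_force: 68.9
clock: 10.2
eef_pos: [597.2, 258.4, 27.5]
tcp_rot: [-3.141, -0.837, -0.039]
contact_force: [0.3, -0.3, -0.2]
opening: 0.704
grasp_force: 0.0
clock: 10.4
eef_pos: [601.1, 258.2, 23.7]
tcp_rot: [-3.141, -0.837, -0.039]
contact_force: [0.2, 0.1, -0.2]
opening: 0.7
grasp_force: 0.0
clock: 10.6
eef_pos: [604.8, 258.0, 20.3]
tcp_rot: [-3.141, -0.837, -0.039]
contact_force: [-0.3, 0.0, 0.6]
opening: 0.701
grasp_force: 0.0
[ 70  71  66  64  54  42  54  63  48  48  90 120 121 121 118 104  84  66
  58  58  58  56  84 150 149 148 149 150 149 135 113 119 118 117 119 120
 121 118 112 118 121 119 117 100  81 117 118 116 110  62  61  61  79  90
  91 115 116 118 121 120 118 117 116 116 118 120 120 118 111 105  89  99
  69  49  50  48  49  49  47  99 155 154 154 154 154 154 155 154 153 155
 154 154 154 154 154]
250 [154 155 149 142 145 147 147 154 153 153 152 151 151 115 117 123 119 118
 118 118 117 118 119 119 116 115 115 115 123 119 117 117 121 116 113 119
 119
[... 265 characters left out ...]
  4   6  19 104 105 105 106]
270 [106 105 107  47  33  35  41  48 143 150 151 150 151 150 150  92  81  90
 106 110 112 118 121 119 117 117 120 119 112 117 120 119 120 114 113 113
 112  77  55  76 155 154 154 154 154 155 128   5   8   2  18  61 105 106]
280 [106 104  33  32  37  43  49  54 119 150 150 150 150 149 150 150 149  68
  69  67  64  78 101  96  74  66  89  74  63  61  73  82  95  68  46  50
  48  48 147 155 154 154 155 155 154 154  59   8   5   7   8   6  24 106]
290 [109  37  33  41  45  51  54  55 149 150 150 150 149 150 150 150 149 150
 151 140  63  59  56  54  51  51  48  50  50  49  47  49  48  48  53 116
 155 154 155 154 155 154 153 154 155 154 137   1   8   7   5   4   7  26]
```

```bash
python3 -m jog '[[[0,0,0],[0,0,0.005],0.4],[[0,0,0],[0,0,0.005],0.4],[[0,0,0],[0,0,0],0.4]]'; python3 -m jog '[[[0,0,0],[0,0,0.005],0.4],[[0,0,0],[0,0,0.002],0.4],[[0,0,0],[0,0,0],0.4]]'
python3 -m jog '[[[0,0,0],[0,0,0],0.2],[[0,0,0],[0,0,0],0.1],[[0,0,0],[0,0,0],0.05],[[0,0,0],[0,0,0],0.05]]' 20; python3 -m jog '[[[0,0,0],[0,0,0],-0.02],[[0,0,0],[0,0,0],-0.02],[[0,0,0],[0,0,0],-0.02]]' 20
```

```text
clock: 10.95
eef_pos: [612.2, 257.7, 13.5]
tcp_rot: [-3.141, -0.837, -0.039]
contact_force: [-0.6, 0.2, -0.1]
opening: 0.697
grasp_force: 0.0
clock: 11.25
eef_pos: [617.2, 257.5, 9.0]
tcp_rot: [-3.141, -0.837, -0.039]
contact_force: [-0.6, 0.2, -0.7]
opening: 0.702
grasp_force: 0.0
clock: 11.65
eef_pos: [616.9, 257.6, 9.3]
tcp_rot: [-3.141, -0.837, -0.039]
contact_force: [0.6, 0.4, -0.0]
opening: 0.531
grasp_force: 0.0
clock: 11.95
eef_pos: [616.9, 257.5, 9.4]
tcp_rot: [-3.141, -0.837, -0.039]
contact_force: [-3.7, -0.1, 5.8]
opening: 0.504
grasp_force: 20.0
```

The pads now stop at 0.504 (43 mm) with full force, so the grip is across the true diameter. I'll grip harder and lift.

```bash
python3 -m jog '[[[0,0,0],[0,0,0],-1],[[0,0,0],[0,0,0],-1],[[0,0,0],[0.001,0,-0.0009],-1],[[0,0,0],[0,0,0],-1]]' 70
python3 -c "
from h import *
cv2.imwrite('pics/w11.png',r.grab_frame('wrist')[:,:,::-1])"
python3 -m jog '[[[0,0,0],[0.015,0,-0.0134],-1],[[0,0,0],[0.015,0,-0.0134],-1],[[0,0,0],[0.015,0,-0.0134],-1],[[0,0,0],[0,0,0],-1],[[0,0,0],[0,0,0],-1]]'
python3 -c "
from h import *
cv2.imwrite('pics/w12.png',r.grab_frame('wrist')[:,:,::-1]);T=now();np.save('T12.npy',T);print(T)
for f in('w11','w12'):
  g=cv2.cvtColor(cv2.imread(f'pics/{f}.png'),cv2.COLOR_BGR2GRAY)
  print(g[120:340:2,318]);print(g[240,250:390:3])
print(wproj((T@[0,0,0,1])[:3],T))"
```

```text
clock: 12.35
eef_pos: [616.4, 257.5, 9.8]
tcp_rot: [-3.141, -0.835, -0.038]
contact_force: [0.8, 1.0, -5.1]
opening: 0.483
grasp_force: 71.1
clock: 12.9
eef_pos: [617.1, 257.5, 70.5]
tcp_rot: [-3.14, -0.836, -0.04]
contact_force: [-0.6, 0.5, -5.7]
opening: 0.484
grasp_force: 72.5
[[  0.6703  -0.0385   0.7411 616.7589]
 [ -0.0258  -0.9993  -0.0285 257.2968]
 [  0.7416  -0.      -0.6708  69.8289]
 [  0.       0.       0.       1.    ]]
[ 30  27  41  47  48  66  68  69  71  69  70  70  70  75  64  64  57  43
  50  65  49  51  52  53  54 100 119 119 121 121 117 104  88  69  59  67
 141 149 149 148 150 148 149 150 140 108 118 118 117 118 120 121 121 121
 116 115 113 121 119 119 112  91  86 117 116 115 112  65  55  54  62  88
  87 110 115 117 119 121 119 118 116 116 117 117 119 120 119 117 107 105
  95  93  57  47  46  47  47  50 141 155 154 154 155 154 154 154 155 154
 155 154]
[154 154 155 155 154 154 154 153 136 112 120 118 117 117 120 114  87  79
  85  93  99 107 111 111 113 116 108 105 102  99  88  71  58  59  93 117
 120 120 110 112 155 154 154 154 154 155 155]
[157 158 146 133 113  73  66  65  66  69  66  68  70  71  72  65  66  65
  66  64  61  62  62  59  59 105 124 124 126 125 121 108  92  73  68  86
  86  85  85  84  85  85  86  76  77 110 121 119 119 119 121 123 123 121
 118 116 111 122 121 121 114  92  88 121 117 116 116  66  55  54  64  88
  89 113 117 119 122 123 122 120 119 117 118 119 121 123 121 119 109 108
  95  94  57  48  49  48  49  52 145 157 157 157 158 157 157 157 157 157
 157 158]
[158 157 157 157 157 157 156 155 139 115 121 119 118 118 120 116  89  80
  83  94 102 108 113 114 115 117 111 106 104 100  89  71  59  60  95 118
 123 122 112 114 158 158 158 158 158 158 157]
[319.7121 257.2728]
```

The weight is solid in the grip: same image position before and after the lift, and 5.7 N carried. Next I raise it and carry it over the small weight to a point in front of the hook.

```bash
python3 -c "
from h import *
T=now();print('eye x check',wpt(318,175,np.load('T12.npy'),69.8+86.7+1.5))
A=T.copy();A[2,3]=135;plan(A,3);plan(pose(Rt(-16.2,48),[580,-95,135]),11,A)
for z in(150,160,170,180,190):print(z,'bend px side',proj('side',[654,-117,z]),'top',proj('top',[654,-117,z]))"
```

```text
eye x check [608.6088 257.9183 158.    ]
3 rows: rot [-0.0, 0.0, 0.0] shift [0.01611, -0.0, -0.01457]
mid [617. 257.  92.]
11 rows: rot [-0.0165, 0.0002, 0.0149] shift [0.00098, 0.03225, 0.00109]
mid [611.  96. 135.]
150 bend px side [342.9145 160.7957] top [417.6037 195.0529]
160 bend px side [343.0927 157.0211] top [418.7756 194.2936]
170 bend px side [343.2728 153.206 ] top [419.9752 193.5163]
180 bend px side [343.4548 149.3499] top [421.2037 192.7204]
190 bend px side [343.6387 145.452 ] top [422.4619 191.9051]
```

```bash
python3 -m jog '[[[0,0,0],[0.0161,0,-0.0146],-1],[[0,0,0],[0.0161,0,-0.0146],-1],[[0,0,0],[0.0161,0,-0.0146],-1]]'
python3 -m jog '[[[-0.0165,0,0.0149],[0.001,0.0322,0.0011],-1],[[-0.0165,0,0.0149],[0.001,0.0322,0.0011],-1],[[-0.0165,0,0.0149],[0.001,0.0322,0.0011],-1],[[-0.0165,0,0.0149],[0.001,0.0322,0.0011],-1],[[-0.0165,0,0.0149],[0.001,0.0322,0.0011],-1],[[-0.0165,0,0.0149],[0.001,0.0322,0.0011],-1],[[-0.0165,0,0.0149],[0.001,0.0322,0.0011],-1],[[-0.0165,0,0.0149],[0.001,0.0322,0.0011],-1],[[-0.0165,0,0.0149],[0.001,0.0322,0.0011],-1],[[-0.0165,0,0.0149],[0.001,0.0322,0.0011],-1],[[-0.0165,0,0.0149],[0.001,0.0322,0.0011],-1],[[0,0,0],[0,0,0],-1]]'
python3 -c "
from h import *
T=now();np.save('T13.npy',T);cv2.imwrite('pics/w13.png',r.grab_frame('wrist')[:,:,::-1]);print(T,r.sense()['qpos'])
cv2.imwrite('pics/s13.png',r.grab_frame('side')[:,:,::-1]);
S=Rt(-16.2,0)
st=lambda x,z:np.array([654+x*np.cos(np.radians(16.2)),-117-x*np.sin(np.radians(16.2)),z])
for n,P in dict(bend=st(0,178),nosetip=st(-14,193),hooktop=st(0,235),backbar=st(14,200),barrel=st(-17,268),base=st(-55,15)).items():print(n,wproj(P,T).round())
g=cv2.cvtColor(cv2.imread('pics/w13.png'),cv2.COLOR_BGR2GRAY)
for v in range(0,130,4):print('%3d'%v,' '.join('%3d'%q for q in g[v,250:400:5]))"
```

```text
clock: 13.25
eef_pos: [616.6, 256.2, 133.4]
tcp_rot: [3.141, -0.837, -0.036]
contact_force: [-8.1, -10.4, -12.1]
opening: 0.488
grasp_force: 72.4
clock: 14.45
eef_pos: [579.3, -98.1, 131.9]
tcp_rot: [-3.138, -0.835, -0.288]
contact_force: [0.4, -0.6, -5.6]
opening: 0.492
grasp_force: 73.0
[[  0.6435  -0.2812   0.7119 579.3442]
 [ -0.1905  -0.9596  -0.2069 -98.1042]
 [  0.7414  -0.0024  -0.6711 131.9102]
 [  0.       0.       0.       1.    ]] [-0.0808  0.3059  2.3858  3.5291  0.4025 -1.7912]
bend [314.  94.]
nosetip [313.  89.]
hooktop [312.  -1.]
backbar [314.  47.]
barrel [310. -64.]
base [317. 278.]
  0  69  68  69  69  69  68  67  69  68  88  97  92  71  48  49  68  70  67  68  66  67  68  66  68  68  67  66  66  67  65
  4  68  68  68  69  68  69  69  69  68  89  98  91  69  48  49  67  67  68  67  67  66  67  67  67  67  68  67  66  67  67
  8  68  68  68  68  68  68  66  67  67  91  97  91  64  48  53  67  66  67  67  67  66  67  67  68  69  67  67  67  67  67
 12  68  66  67  68  67  66  67  65  66  93  97  89  61  56  57  66  66  67  67  67  67  67  67  66  68  67  67  67  6
[... 2901 characters left out ...]
 177 177  61  57 115 177 176 175 174 174 173 175 174 174 176 176 177 177 177 177
112 178 177 178 176 179 162 159 153 149 145 129 124  60  57  93 120 122 120 119 125 130 137 148 175 176 176 177 176 178 177
116 177 178 177 177  94  95  95  95  96  96  96  97  62  57  77  98  98 100 102 102 103 102 102 175 176 176 176 177 177 177
120 177 177 177 177  91  94  96  94  94  96  94  95  63  57  75  97  98 100 101 102 102 103 102 176 176 176 178 176 177 178
124 177 178 176 178  91  93  93  95  96  94  95  95  70  58  77  98  98 100 101 100 103 103 101 176 176 176 177 177 178 177
128 178 177 177 178  93  94  93  94  93  94  93  95  55  59  59  97  97  99 102 103 103 102 104 173 176 176 177 177 177 177
```

```bash
python3 -c "
from h import *
T=np.load('T13.npy')
g=cv2.cvtColor(cv2.imread('pics/w13.png'),cv2.COLOR_BGR2GRAY)
print('     ',' '.join('%3d'%u for u in range(288,330)))
for v in list(range(20,64,6))+list(range(64,112,2)):print('%3d: '%v,' '.join('%3d'%q for q in g[v,288:330]))
st=lambda x,z:np.array([654+x*np.cos(np.radians(16.2)),-117-x*np.sin(np.radians(16.2)),z])
for z in(158,164,170,176):print(z,wproj(st(-5,z),T).round(1))
for z in(20,100,300):print('upright',wproj(st(115,z),T).round(1))
for x,y in[(-55,60),(-55,-60)]:
  P=st(x,15)+y*np.array([np.sin(np.radians(16.2)),np.cos(np.radians(16.2)),0]);print('base corner',wproj(P,T).round(1))
for v in (140,180,220,260,266,270,274,278,282,290):print(v,g[v,60:580:12])
"
```

```text
288 289 290 291 292 293 294 295 296 297 298 299 300 301 302 303 304 305 306 307 308 309 310 311 312 313 314 315 316 317 318 319 320 321 322 323 324 325 326 327 328 329
 20:   50  52  54  53  62  69  74  78  80  81  82  83  83  84  82  81  80  78  74  71  66  60  55  53  50  50  57  56  58  56  58  55  56  55  48  60  68  67  67  67  67  67
 26:   67  63  65  67  65  36  33  41  47  48  48  47  46  46  47  47  45  38  24  23  17  20  20  22  24  43  56  56  57  57  56  58  57  54  45  58  67  67  67  67  67  67
 32:   67  67  67  68  67  67  68  66  52  49  49  50  51  51  51  51  51  52  52  51  52  53  54  55  55  56  57  57  57  56  58  57  57  55  47  59  67  68  68  67  67  67
 38:   67  67  67  67  67  67  67  69  65  50  49  51  51  52  51  52  50  52  52  54  53  53  54  54  55  57  56  57  56  58  58  58  56  55  46  58  66  66  67  67  67  67
 44:   67  67  67  67  68  66  67  66  59  34  47  50  50  51  50  50  51  51  52  53  52  53  52  54  54  56  57  58  58  57  56  58  57  56  47  57  66  68  66  66  68  68
 50:   66  67  67  68  67  67  66  67  67  60  42  48  50  48 
[... 5967 characters left out ...]
7 177 176 177 177 177 177 178 176  46 123
  65 131 133 129 133 130 138 133  26 124  48 177 177 178 177 177 178 176
 176 174 176 177 177 176 176 176]
278 [176 176 177 177 177 178 177 177 177 177 177 177 177 177 177 177  47 125
  56 132 132 136 134 133 135 131  22 124  28 177 177 177 177 177 177 177
 174 174 176 177 176 177 176 176]
282 [177 177 176 177 140  90 139 177 176 176 177 177 178 177 177 162  54 118
  54 128 131 138 139 138 134 105  13 123  29 177 177 177 177 178 176 176
 175 176 176 177 177 175 176 177]
290 [177 177 177 176  53 138  56 122 178 176 176 172 149 177 177  39  54 117
  55 102 132 133 129 139 131 179  10  27  28  28 177 178 126 177 177 176
 173 176 177 177 177 177 177 176]
```

The pixel rows show the hook's nose at u≈302 (tip at v≈81) and the back bar at u≈313, with the lowest edge of the bend at v≈106. From this the hook sits about 2.5 mm left of my estimate and is swivelled about 12° clockwise, with a bend height of about 180 mm. I'll line up on that heading, 45 mm in front, and measure again.

```bash
python3 -c "
from h import *
plan(pose(Rt(-28,48),[618,-95.5,119.5]),5)"
```

```text
5 rows: rot [-0.0309, 0.0004, 0.0273] shift [0.00278, -0.0028, 0.00693]
mid [595. -95. 127.]
```

```bash
python3 -m jog '[[[-0.0309,0,0.0273],[0.0028,-0.0028,0.0069],-1],[[-0.0309,0,0.0273],[0.0028,-0.0028,0.0069],-1],[[-0.0309,0,0.0273],[0.0028,-0.0028,0.0069],-1],[[-0.0309,0,0.0273],[0.0028,-0.0028,0.0069],-1],[[-0.0309,0,0.0273],[0.0028,-0.0028,0.0069],-1],[[0,0,0],[0,0,0],-1],[[0,0,0],[0,0,0],-1]]'
python3 -c "
from h import *
T=now();np.save('T14.npy',T);cv2.imwrite('pics/w14.png',r.grab_frame('wrist')[:,:,::-1]);print(T[:3,3],np.degrees(np.arctan2(T[1,2],T[0,2])))
g=cv2.cvtColor(cv2.imread('pics/w14.png'),cv2.COLOR_BGR2GRAY)
h=np.radians(-28);A=np.array([654.7,-114.6])
st=lambda x,z:np.r_[A+x*np.array([np.cos(h),np.sin(h)]),z]
for n,P in dict(nosetip=st(-14,195),nosebottom=st(-10,172),backbar=st(14,195),pin=st(-11,226),eye=st(-45,206)).items():print(n,wproj(P,T).round(1))
print('     ',' '.join('%3d'%u for u in range(286,350,2)))
for v in range(0,200,4):print('%3d: '%v,' '.join('%3d'%q for q in g[v,286:350:2]))"
```

```text
clock: 15.25
eef_pos: [618.7, -93.6, 120.5]
tcp_rot: [-3.141, -0.837, -0.485]
contact_force: [-0.0, -0.0, -5.0]
opening: 0.487
grasp_force: 72.8
[618.7032 -93.5587 120.4797] -27.740835462112408
nosetip [323.5 119.3]
nosebottom [323.1 149.8]
backbar [323.4  75.9]
pin [324.1  45.2]
eye [323.9 167.1]
      286 288 290 292 294 296 298 300 302 304 306 308 310 312 314 316 318 320 322 324 326 328 330 332 334 336 338 340 342 344 346 348
  0:   59  59  59  60  58  50  71  72  71  71  71  72  71  80 104 117 126 136 142 142 140 135 128 122 112  89  67  69  70  68  68  69
  4:   58  60  59  59  60  59  70  70  69  70  70  69  70  82 101 109 116 120 126 129 125 122 118 115 109  90  68  68  69  69  70  69
  8:   58  60  59  59  59  57  68  69  69  69  69  69  70  69  81  89  95  98 102 102 100  99  96  94  88  75  65  68  70  69  70  69
 12:   58  60  59  59  59  56  68  69  68  69  70  69  71  70  82  89  95  99 101 101 101  99  95  93  88  77  70  69  69  69  69  69
 16:   57  60  60  60  60  60  69  69  71  70  69  69  69  70  80  89  94  98 101 102 101 100  97  93  88  76  69  70  69  70  70  
[... 5332 characters left out ...]
42 143 142 142 141 143 142 135
180:  131 129 128 131 141 139 138 135 133 132 130 128 128 131 132 133 134 135 135 136 137 137 138 138 141 143 144 144 144 144 145 144
184:  120 117 111 107 110 111 108 106 103 100  98  95  94  92  95  96  98 100 100 101 104 104 106 110 114 119 122 126 129 134 138 139
188:   97  91  85  79  74  69  67  68  74  78  84  89  92  95  97  93  92  93  88  89  89  88  82  76  75  78  83  87  94  99 103 103
192:   67  62  63  73  92 101 101 100 101 102 102 102 103 101 102 104 103 103 101 102 102 103 104 105 104 104 102  97  90  68  63  71
196:   58  91 102 102 102 102 101 103 103 104 102 102 102 102 102 103 102 103 101 101 103 106 105 103 103 101 101 102 102 102 102 100
```

The view is now symmetric: the nose is centred at u=323.5 (v 114–142), the gate at u=323 and the hinge block at u=324, which matches my hook model to about 1 px. The eye's top wire is at v≈179, centred at u≈317.5, so the weight needs about 2.5 mm to the right.

```bash
python3 -c "
from h import *
T=np.load('T14.npy');h=np.radians(-28);u=np.array([np.cos(h),np.sin(h),0]);n=np.array([-u[1],u[0],0]);A=np.array([654.7,-114.6,180])
for a in(7,9,11):
  P=T[:3,3]-a*u+[0,0,86.7];print('eye back',a,wproj(P,T).round(1),'hook x',(P-A)@u,'lat',(P-A)@n,'z',P[2]-180)
P=T[:3,3]-9*u+[0,0,86.7]
print('lat ray eye',wpt(317.5,179,T,207.2),((wpt(317.5,179,T,207.2)-A)@np.c_[u,n]).round(1))
for z in(178,180,182):
 for c in(-14.4,):print(z,'sil',wproj(A+[0,0,z-180-.8]+u*c,T).round(1),'tipfront',wproj(A+[0,0,z-180+15]-18*u,T).round(1),'tipback',wproj(A+[0,0,z-165]-10*u,T).round(1))
print('per-mm tool axes: stand u dir in tool',T[:3,:3].T@u,'n',T[:3,:3].T@n)"
```

```text
eye back 7 [317.9 175. ] hook x -48.661576185021474 lat 1.678836820211533 z 27.179715191984286
eye back 9 [317.9 180.9] hook x -50.661576185021524 lat 1.678836820211508 z 27.179715191984286
eye back 11 [317.8 186.9] hook x -52.661576185021474 lat 1.6788368202115365 z 27.179715191984286
lat ray eye [611.3477 -89.5234 207.2   ] [-50.1   1.8]
178 sil [323.2 149.9] tipfront [323.5 130.5] tipback [323.4 115.9]
180 sil [323.2 146.9] tipfront [323.5 126.8] tipback [323.5 112.2]
182 sil [323.2 143.7] tipfront [323.5 123. ] tipback [323.5 108.5]
per-mm tool axes: stand u dir in tool [0.6695 0.0042 0.7428] n [ 0.0025 -1.      0.0034]
```

```bash
python3 -m jog '[[[0,0,0],[0.0069,0.0006,0.0086],-1],[[0,0,0],[0.0069,0.0006,0.0086],-1],[[0,0,0],[0.0069,0.0006,0.0086],-1],[[0,0,0],[0,0,0],-1],[[0,0,0],[0,0,0],-1]]'
python3 -m jog '[[[0,0,0],[0.002,0,0.0022],-1],[[0,0,0],[0.002,0,0.0022],-1],[[0,0,0],[0,0,0],-1]]'
python3 -c "
from h import *
T=now();np.save('T15.npy',T);cv2.imwrite('pics/w15.png',r.grab_frame('wrist')[:,:,::-1])
h=np.radians(-28);u=np.array([np.cos(h),np.sin(h),0]);n=np.array([-u[1],u[0],0]);A=np.array([654.7,-114.6,180])
P=T[:3,3]-9*u+[0,0,86.7];print((P-A)@u,(P-A)@n,P[2]-180)
g=cv2.cvtColor(cv2.imread('pics/w15.png'),cv2.COLOR_BGR2GRAY)
print('     ',' '.join('%3d'%u for u in range(270,370,4)))
for v in range(100,260,6):print('%3d: '%v,' '.join('%3d'%q for q in g[v,270:370:4]))"
```

```text
clock: 15.8
eef_pos: [647.3, -112.5, 119.3]
tcp_rot: [-3.14, -0.838, -0.489]
contact_force: [-0.7, 0.3, -4.6]
opening: 0.488
grasp_force: 72.9
clock: 16.1
eef_pos: [652.0, -114.6, 119.0]
tcp_rot: [-3.141, -0.837, -0.488]
contact_force: [-4.9, 1.5, -4.4]
opening: 0.489
grasp_force: 73.4
-11.397010360940683 -1.2755495341122143 25.67946972070979
      270 274 278 282 286 290 294 298 302 306 310 314 318 322 326 330 334 338 342 346 350 354 358 362 366
100:  194 195  60  63  64  63  82  95 104 108 108 107 104  99  90  64  79  85 186 183 194 192 193 193 192
106:  195 195  78  63  66  64  82  96 104 108 109 108 105  99  89 192 192 191 191 191 191 191 192 191 192
112:  111 193 159  61  62  64  81  95 104 107 108 107 104  99  89 193 192 192 191 191 192 192 192 192 193
118:  194 194 181  61  62  59  80  95 103 107 109 108 104  99  90  67 142 192 192 191 191 191 191 192 193
124:  195 194 195  58  59  49  52  72  84  92  92  91  86  76  63  64 138 191 190 191 191 191 192 192 193
130:  194 195 195  64  58  50  50 164  55  59  59  59  58  55  56 105 165 190 189 190 191 191 193 193 194
136:  195 194
[... 1512 characters left out ...]
  78  90  94  88  78 141 146 146 146 147 148 143  66  58  62  62
226:  105 106  70  75  79  93 120 142 142 117  72  74  75 127 146 146 146 148 148 147 138  55  60  62  64
232:  106 107 125  94  80  87 119 129 131 144 133 139 135 145 147 149 135 142 114 121  74  65  60  62 106
238:  108 109 139 147 144 106  89 105 127 144 147 148 148 150 150 151 149 148 113 105  82  63  73 154 131
244:  109 128 146 144 142 146 145 149 140  98  92  97 101 105 109  99  92  82  81 126 148 149 152 142 141
250:  129 129 143 144 145 145 148 149 144  98 137 148 145 145 144 151  73 146 150 146 149 150 144 151 149
256:  136 128 146 144 149 149 147 144 145 106  78  69  71  79  63  63 113 146 145 151 148 146 152 152 147
```

The rows show the nose (u≈314) standing inside the eye (inside u 288–352), and a 5 N push-back has begun, so the wire is on the gate. I'll push in slowly.

```bash
python3 -m jog '[[[0,0,0],[0.00135,-0.0006,0.0015],-1],[[0,0,0],[0.00135,-0.0006,0.0015],-1],[[0,0,0],[0,0,0],-1]]'
python3 -m jog '[[[0,0,0],[0.00135,0,0.0015],-1],[[0,0,0],[0,0,0],-1],[[0,0,0],[0,0,0],-1]]'
```

```text
clock: 16.45
eef_pos: [656.2, -115.1, 119.0]
tcp_rot: [-3.141, -0.837, -0.488]
contact_force: [-4.2, 2.2, -4.9]
opening: 0.48
grasp_force: 73.7
clock: 16.75
eef_pos: [657.7, -116.0, 118.9]
tcp_rot: [-3.141, -0.837, -0.487]
contact_force: [-5.7, 2.4, -4.5]
opening: 0.49
grasp_force: 73.9
```

```bash
python3 -m jog '[[[0,0,0],[0.0008,0,0.0009],-1],[[0,0,0],[0,0,0],-1],[[0,0,0],[0,0,0],-1]]'
python3 -m jog '[[[0,0,0],[0.0007,0,0.00075],-1],[[0,0,0],[0,0,0],-1],[[0,0,0],[0,0,0],-1]]'
```

```text
clock: 17.05
eef_pos: [658.8, -116.4, 118.9]
tcp_rot: [-3.141, -0.837, -0.487]
contact_force: [-4.1, 3.9, -4.9]
opening: 0.488
grasp_force: 73.7
clock: 17.35
eef_pos: [659.4, -116.7, 118.4]
tcp_rot: [-3.141, -0.836, -0.487]
contact_force: [-4.2, 3.1, -7.4]
opening: 0.488
grasp_force: 73.7
```

```bash
python3 -m jog '[[[0,0,0],[0.0007,0,0.00075],-1],[[0,0,0],[0,0,0],-1],[[0,0,0],[0,0,0],-1]]'
python3 -m jog '[[[0,0,0],[0.0007,0,0.00075],-1],[[0,0,0],[0,0,0],-1],[[0,0,0],[0,0,0],-1]]'
python3 -c "
from h import *
T=now();np.save('T16.npy',T);cv2.imwrite('pics/w16.png',r.grab_frame('wrist')[:,:,::-1])
g=cv2.cvtColor(cv2.imread('pics/w16.png'),cv2.COLOR_BGR2GRAY)
print('     ',' '.join('%3d'%u for u in range(286,352,3)))
for v in range(130,256,4):print('%3d: '%v,' '.join('%3d'%q for q in g[v,286:352:3]))
h=np.radians(-28);u=np.array([np.cos(h),np.sin(h),0]);A=np.array([654.7,-114.6,180])
for n,(x,z) in dict(tipf=(-18,15),tipb=(-10,15),pin=(-11,46),back20=(10,20),back0=(14,10)).items():print(n,wproj(A+x*u+[0,0,z],T).round(1))"
```

```text
clock: 17.65
eef_pos: [660.2, -117.2, 118.3]
tcp_rot: [-3.141, -0.836, -0.487]
contact_force: [-5.5, 3.2, -7.7]
opening: 0.492
grasp_force: 73.6
clock: 17.95
eef_pos: [660.8, -117.5, 118.0]
tcp_rot: [-3.141, -0.835, -0.486]
contact_force: [-4.5, 4.2, -8.1]
opening: 0.484
grasp_force: 73.7
      286 289 292 295 298 301 304 307 310 313 316 319 322 325 328 331 334 337 340 343 346 349
130:   63  64  64  61 153  81  91  98 104 107 110 110 110 109 109 106 104  97 135 191 190 192
134:   63  64  63  60 132  79  91  99 104 108 110 110 111 111 109 107 106  99 162 190 191 191
138:   61  64  64  61 130  78  90  98 104 107 109 110 111 111 110 108 106 100 160 190 191 191
142:   61  63  62  63 134  78  90  98 103 107 111 111 110 112 110 109 107 100 161 189 190 191
146:   60  63  63  62  59  79  90  98 104 107 111 111 112 113 110 109 106 101  83  80 159 191
150:   60  62  63  60  62  73  90  99 104 108 110 111 113 113 112 110 107  96  81  82 151 190
154:   60  64  62  54  55  57  73  87  95 102 107 110 108 108 104 100  91  79  76  76 147 191
158:   80  62  63  35  36  40  51  68  76  83  87  90  90 
[... 1688 characters left out ...]
151 153 148 122 148 148 151 148 146  97
234:   81  85  97 125 128 131 150 109 130 144 148 149 152 153 149 128 117 136 124 119 122  72
238:  129  88  90 103 112 123 147 101 120 136 144 149 151 148 141 119 133 152 119 116 110  86
242:  143 142 146 113  85  97 108  90 100 118 128 135 136 131 120  91 130 129 108  92  83  69
246:  143 147 145 148 150 149 142 122  74  88  98 105 104  97  76  66  83  83 111 119 148 148
250:  146 147 148 150 148 146 116  83 117  68  71  72  69  63  79 152  80 116 152 150 147 148
254:  146 149 150 148 144 145 121  99  71 121 125 102 102 144 133  64  96 117 149 148 148 152
tipf [318.8 247.6]
tipb [319.  222.1]
pin [318.3 158.7]
back20 [319.3 157.2]
back0 [319.5 166.1]
```

```bash
python3 -m jog '[[[0,0,0],[0.0007,0,0.00075],-1],[[0,0,0],[0,0,0],-1],[[0,0,0],[0,0,0],-1]]'
python3 -m jog '[[[0,0,0],[0.0007,0,0.00075],-1],[[0,0,0],[0,0,0],-1],[[0,0,0],[0,0,0],-1]]'
```

```text
clock: 18.3
eef_pos: [661.3, -117.8, 117.6]
tcp_rot: [-3.141, -0.834, -0.486]
contact_force: [-6.8, 4.4, -7.8]
opening: 0.488
grasp_force: 73.8
clock: 18.6
eef_pos: [661.9, -118.1, 117.3]
tcp_rot: [-3.141, -0.833, -0.486]
contact_force: [-7.8, 4.9, -9.1]
opening: 0.491
grasp_force: 73.9
```

The push has risen to 9 N, so the gate is at its stop. I'll ease back about 1.5 mm and lower the wire behind the nose.

```bash
python3 -m jog '[[[0,0,0],[-0.001,0,-0.0011],-1],[[0,0,0],[0,0,0],-1],[[0,0,0],[-0.0015,0,0.0013],-1],[[0,0,0],[-0.0015,0,0.0013],-1],[[0,0,0],[0,0,0],-1]]'
python3 -m jog '[[[0,0,0],[-0.0015,0,0.0013],-1],[[0,0,0],[-0.0015,0,0.0013],-1],[[0,0,0],[0,0,0],-1]]'
python3 -m jog '[[[0,0,0],[-0.0015,0,0.0013],-1],[[0,0,0],[-0.0015,0,0.0013],-1],[[0,0,0],[0,0,0],-1]]'
```

```text
clock: 19.1
eef_pos: [661.7, -118.0, 114.4]
tcp_rot: [-3.141, -0.836, -0.487]
contact_force: [-3.0, 2.3, -7.0]
opening: 0.488
grasp_force: 73.2
clock: 19.4
eef_pos: [662.4, -118.5, 111.2]
tcp_rot: [-3.141, -0.838, -0.488]
contact_force: [-3.3, 2.0, -7.3]
opening: 0.487
grasp_force: 73.1
clock: 19.7
eef_pos: [662.5, -118.6, 107.3]
tcp_rot: [-3.141, -0.838, -0.488]
contact_force: [-2.4, 1.5, -7.7]
opening: 0.488
grasp_force: 73.0
```

```bash
python3 -m jog '[[[0,0,0],[-0.0017,0,0.0011],-1],[[0,0,0],[-0.0017,0,0.0011],-1],[[0,0,0],[0,0,0],-1]]'
python3 -m jog '[[[0,0,0],[-0.0015,0,0.0013],-1],[[0,0,0],[-0.0015,0,0.0013],-1],[[0,0,0],[0,0,0],-1]]'
python3 -m jog '[[[0,0,0],[-0.0015,0,0.0013],-1],[[0,0,0],[-0.0015,0,0.0013],-1],[[0,0,0],[0,0,0],-1]]'
```

```text
clock: 20.0
eef_pos: [661.8, -118.3, 103.2]
tcp_rot: [-3.141, -0.838, -0.488]
contact_force: [-1.8, 2.3, -8.0]
opening: 0.488
grasp_force: 72.9
clock: 20.3
eef_pos: [662.5, -118.5, 100.0]
tcp_rot: [-3.14, -0.84, -0.488]
contact_force: [-0.2, 0.0, -4.9]
opening: 0.491
grasp_force: 72.7
clock: 20.6
eef_pos: [662.0, -118.3, 95.6]
tcp_rot: [-3.14, -0.839, -0.488]
contact_force: [-0.6, -1.2, -5.1]
opening: 0.486
grasp_force: 72.8
```

The sideways force vanished at z=100, so the wire is past the gate's foot. Next I lower further and watch whether the balance takes the load.

```bash
python3 -m jog '[[[0,0,0],[-0.0015,0,0.0013],-1],[[0,0,0],[-0.0015,0,0.0013],-1],[[0,0,0],[0,0,0],-1],[[0,0,0],[0,0,0],-1]]'
python3 -m jog '[[[0,0,0],[-0.0015,0,0.0013],-1],[[0,0,0],[-0.0015,0,0.0013],-1],[[0,0,0],[0,0,0],-1],[[0,0,0],[0,0,0],-1]]'
python3 -c "
from h import *
T=now();np.save('T17.npy',T);cv2.imwrite('pics/w17.png',r.grab_frame('wrist')[:,:,::-1])
g=cv2.cvtColor(cv2.imread('pics/w17.png'),cv2.COLOR_BGR2GRAY)
print('     ',' '.join('%3d'%u for u in range(286,352,3)))
for v in range(140,270,4):print('%3d: '%v,' '.join('%3d'%q for q in g[v,286:352:3]))"
```

```text
clock: 21.0
eef_pos: [661.9, -118.2, 91.7]
tcp_rot: [-3.14, -0.839, -0.488]
contact_force: [1.1, 0.2, -3.2]
opening: 0.49
grasp_force: 72.8
clock: 21.4
eef_pos: [661.8, -118.2, 87.8]
tcp_rot: [-3.14, -0.839, -0.488]
contact_force: [0.4, -0.7, -1.5]
opening: 0.488
grasp_force: 72.8
      286 289 292 295 298 301 304 307 310 313 316 319 322 325 328 331 334 337 340 343 346 349
140:   59  60  59  58 103 102  64  55  57  58  62  62  65  66  75 100 100 110 109 110 110 185
144:   58  60  60  60  95 104  71  56  58  60  63  64  66  68  82 101 101 109 111 110 110 142
148:   58  59  60  60  91 102  76  57  59  61  64  65  68  69  83 100 102 109 109 110 111 107
152:   58  60  60  61  80 102  87  58  59  62  65  66  68  71  97 110 101 109 110 110 111 109
156:   58  60  59  60  70 102  94  58  61  62  66  69  70  71  98 113 106 109 108 109 111 110
160:   60  59  61  60  63 102 102  58  61  64  67  69  71  73 105 111 104 111 109 108 108 109
164:   59  60  61  60  61  67 100  61  62  65  68  70  72  73 108 109 107 109 109 109 109 111
168:   58  60  61  62  62  62  66  62  63  67  70  71  73  73 112 
[... 1677 characters left out ...]
33 135 138 130 126 120 116 104  83  70  74
244:  137 140 140 142 144 144 140 120 130 118 115 103 101  92  90  89 104 102 128 139 145 143
248:  141 138 143 144 144 141 112  78 131 142 142 139 139 138 141 146  69 109 148 145 142 142
252:  140 142 145 143 141 139 115  94  69  96 128 138 136 137 108  61  92 111 144 142 143 147
256:  144 143 142 139 138 139 135 103  87  67  65  64  60  62  63  78 110 141 142 143 147 145
260:  144 142 139 139 138 138 139 139 103 104  94  69  70  94 111 109 133 142 143 148 143 138
264:  141 139 140 139 138 138 140 140 143 120 108 103 108 112 127 143 141 144 147 142 138 144
268:  138 139 138 138 139 139 140 143 138 140 138 142 146 145 143 141 144 147 142 140 145 147
```

The rows show the gate (u 307–326) now standing in front of the wire, with the wire behind the nose. The hand's load is falling from 5.1 to 1.5 N, so the eye is in and the gate is shut. I'll keep letting it down.

```bash
python3 -m jog '[[[0,0,0],[-0.0015,0,0.0013],-1],[[0,0,0],[-0.0015,0,0.0013],-1],[[0,0,0],[0,0,0],-1],[[0,0,0],[0,0,0],-1]]'
python3 -m jog '[[[0,0,0],[-0.0015,0,0.0013],-1],[[0,0,0],[0,0,0],-1],[[0,0,0],[0,0,0],-1]]'
python3 -m jog '[[[0,0,0],[0,0,0],-1],[[0,0,0],[0,0,0],-1],[[0,0,0],[0,0,0],-1]]'
python3 -c "
from h import *
for i in range(5):
  s=r.sense();print(s['contact_force'],s['eef_pos'][2]);r.grab_frame('side')"
```

```text
clock: 21.85
eef_pos: [661.7, -118.1, 83.7]
tcp_rot: [-3.14, -0.838, -0.488]
contact_force: [0.5, -0.5, -2.0]
opening: 0.491
grasp_force: 72.9
clock: 22.15
eef_pos: [661.7, -118.1, 81.8]
tcp_rot: [-3.14, -0.838, -0.488]
contact_force: [0.4, -0.0, -0.9]
opening: 0.49
grasp_force: 72.9
clock: 22.45
eef_pos: [661.6, -118.1, 81.8]
tcp_rot: [-3.14, -0.838, -0.488]
contact_force: [0.1, 0.5, -0.8]
opening: 0.491
grasp_force: 72.9
[ 0.1124  0.5176 -0.8186] 81.83731513070619
[ 0.4668  0.3261 -0.5346] 81.8345330913067
[ 0.4065  0.1454 -0.7486] 81.867673274037
[ 0.8982 -0.0751 -0.737 ] 81.82082315649978
[ 0.4136  0.5068 -1.3825] 81.83053139966104
```

```bash
python3 -m jog '[[[0,0,0],[-0.001,0,0.0009],-1],[[0,0,0],[-0.0009,0,0.0008],-1],[[0,0,0],[0,0,0],-1],[[0,0,0],[0,0,0],-1],[[0,0,0],[0,0,0],-1]]' 30
python3 -m jog '[[[0,0,0],[0,0,0],-0.05],[[0,0,0],[0,0,0],0],[[0,0,0],[0,0,0],0.05],[[0,0,0],[0,0,0],0.1],[[0,0,0],[0,0,0],0.2],[[0,0,0],[0,0,0],0.4],[[0,0,0],[0,0,0],0.5],[[0,0,0],[0,0,0],0.5]]' 20
python3 -c "
from h import *
for i in range(6):
  s=r.sense();cv2.imwrite(f'pics/rel{i}.png',r.grab_frame('wrist')[:,:,::-1])
print(s['contact_force']);print([shift('pics/rel0.png',f'pics/rel{i}.png',(165,300,270,370))[0] for i in range(1,6)])"
```

```text
clock: 23.2
eef_pos: [661.6, -118.1, 79.2]
tcp_rot: [-3.14, -0.838, -0.488]
contact_force: [0.3, -0.8, -0.8]
opening: 0.486
grasp_force: 72.9
clock: 24.0
eef_pos: [661.6, -118.1, 79.2]
tcp_rot: [-3.14, -0.838, -0.488]
contact_force: [-0.3, -1.2, 0.3]
opening: 0.748
grasp_force: 0.0
[-0.0494  0.1983  0.4962]
[(0.06774979716696805, 0.6775600226563228), (0.12381455811211595, 0.643121905032018), (0.05170173964718572, 0.5585451105285557), (0.089087386470041, 0.5672765095875718), (0.03372650836337954, 0.5593992673306474)]
```

The weight is released and hangs still. I'll back out along the tool axis.

```bash
python3 -m jog '[[[0,0,0],[0,0,-0.004],0.5],[[0,0,0],[0,0,-0.008],0.5],[[0,0,0],[0,0,-0.012],0.5],[[0,0,0],[0,0,-0.015],0.5],[[0,0,0],[0,0,-0.015],0.5],[[0,0,0],[0,0,-0.015],0.5],[[0,0,0],[0,0,-0.02],0.5],[[0,0,0],[0,0,-0.02],0.5],[[0,0,0],[0,0,-0.02],0.5],[[0,0,0],[0,0,0],0.5]]'
python3 -c "
from h import *
def grab(i): im=r.grab_frame('side')[:,:,::-1];cv2.imwrite(f'pics/fin{i}.png',im);return im
for i in range(8):grab(i)
f=[cv2.imread(f'pics/fin{i}.png').astype(int) for i in range(8)]
print('motion px',[(np.abs(f[i]-f[i-1]).max(2)[100:230,320:370]>35).sum() for i in range(1,8)])
a=cv2.imread('pics/side0.png').astype(int);d=(np.abs(a-f[7]).max(2)>45)
print('small,jar diffs',d[238:275,328:352].sum(),d[240:280,245:275].sum())
b=cv2.imread('pics/top0.png').astype(int);t=r.grab_frame('top')[:,:,::-1].astype(int);e=(np.abs(b-t).max(2)>45);print('top small,jar',e[205:232,303:331].sum(),e[130:162,280:310].sum())
s=r.sense();print(s['clock'],s['contact_force'],s['eef_pos'])
g=f[7].sum(2)//3
print('     ',' '.join('%3d'%u for u in range(330,362)))
for v in range(120,200,3):print('%3d: '%v,' '.join('%3d'%q for q in g[v,330:362]))
h=np.radians(-28)
for z in (68,110,164):print('weight bottom/top/eye exp',proj('side',[654.7,-114.6,z]).round(1))"
```

```text
clock: 25.3
eef_pos: [575.6, -72.3, 167.3]
tcp_rot: [-3.138, -0.84, -0.489]
contact_force: [-0.3, 0.2, -0.2]
opening: 0.749
grasp_force: 0.0
motion px [np.int64(0), np.int64(0), np.int64(0), np.int64(1), np.int64(0), np.int64(0), np.int64(0)]
small,jar diffs 0 0
top small,jar 0 0
25.75 [-0.5016 -0.2782  0.2921] [576.8207 -73.4702 164.9016]
      330 331 332 333 334 335 336 337 338 339 340 341 342 343 344 345 346 347 348 349 350 351 352 353 354 355 356 357 358 359 360 361
120:   45  44  43  47  47  49  50  46  49  54  55  52  58 100  81  72  53  47  49  46  38  43  40  38  40  47  50  44  40  44  47  41
123:   50  49  54  51  45  52  48  46  46  49  45  48  70  87  78  73  59  49  50  50  42  43  43  43  46  49  43  41  42  43  44  50
126:   49  50  51  47  52  49  45  49  48  48  49  70 115 109 112 124 109  65  50  43  45  41  44  47  52  53  44  43  42  48  46  49
129:   49  47  53  50  47  46  47  45  43  43  52 105 104 119 123 124 114  64  40  40  41  42  42  51  50  45  40  41  42  42  46  42
132:   42  52  48  49  51  51  47  44  44  61 118  89  67  56  61  64  65  49  49  46  4
[... 2413 characters left out ...]
 211 218 218 219 218 220 220 218 219 219 220
189:  219 211 124  79  76  76  77  81  76  79  80  81  83  81  78  79  85  82  82  88 141 213 215 219 219 219 220 217 218 218 219 218
192:  164 160 142  87  77  76  80  78  78  79  81  78  79  82  80  83  83  79  82 103 181 214 218 217 219 220 219 219 219 220 221 221
195:  127 126 125 126 123 108 101  99  92  88  84  83  84  89  92 118 125 168 191 215 219 220 218 218 219 218 218 219 219 219 220 218
198:  123 125 127 128 124 125 124 123 124 125 125 126 122 125 126 126 130 133 140 140 164 184 188 202 214 216 218 218 218 218 219 219
weight bottom/top/eye exp [341.  190.8]
weight bottom/top/eye exp [341.7 176. ]
weight bottom/top/eye exp [342.7 156. ]
```

The side rows show the cylinder hanging upright at u 332–350, v 174–195, with no motion between frames. The small weight and jar are unchanged in both views, and the hand is clear.

```bash
python3 -m jog '[[[0,0,0],[0,0,0],0.5],[[0,0,0],[0,0,0],0.5],[[0,0,0],[0,0,0],0.5],[[0,0,0],[0,0,0],0.5],[[0,0,0],[0,0,0],0.5]]'; python3 -c "
from rig import r
print(r.sign_off())"
```

```text
clock: 26.25
eef_pos: [576.8, -73.2, 165.5]
tcp_rot: [-3.14, -0.838, -0.488]
contact_force: [1.1, 0.2, 1.4]
opening: 0.748
grasp_force: 0.0
the job is handed in; nothing more can be done
None
```

The job is handed in: by camera and force readings the large weight hangs still and upright by its eye in the hook with the gate shut, and the small weight and jar have not moved; no verdict came back, and the draw rod was never read directly.

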